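# Load coated glass plates into the bench dryer behind its spring pin

### The job

In the fume cupboard, pull up the dryer's red spring pin and turn it into its rest notch so that it stays up by itself, then slide the carriage fully out and lay every glass plate, coated face up, in a nest of its own, touching the plates by their edges only and never the white coat. Then slide the carriage fully home, turn the pin back so that it drops all the way into the carriage and locks it, then press the green start button. Leave the bottle, jug and beaker where they stand.

Things in the scene. Friction and masses are not known exactly. Their poses are not given: they have to be found in the camera images.
- dryer: White bench dryer, fixed. Origin on the bench under the middle nest of the home carriage; the carriage comes out to -x (towards the robot), y to the left seen from the robot, z up. Clear roof over x -56 to 70 mm, |y| < 165 mm, top 89 mm (blue front edge 93 mm) above the bench. White control box 80 x 64 x 45 mm high at x -85, y -285 mm; pin at x -70, y -205 mm.
- carriage (a joint): Sliding carriage (m): 0 = fully home under the roof, 0.14 = fully out towards the robot (dryer -x). Friction about 1.5 N, damping 8 N s/m, stays where it is left; loose to slide only while the spring pin is up. With the pin down it is locked in the home place (about 2 mm of play).
- carriage_grip (a point): Middle of the black grip (20 mm diameter, 22 mm high, top 88 mm above the bench) on the carriage's upright steel post (16 mm diameter, from 22 mm above the bench), at the carriage's left (+y) end, 205 mm from the middle nest. It moves with the carriage. Axes as the dryer's.
- pin_lift (a joint): Height of the spring pin (m): 0 = fully down, tip 12 mm deep in the carriage; 0.034 = top stop. A spring pulls it down, 4 N at 0 to 10 N at the top, plus 1.6 N weight. It turns over the ridge from 0.025 up (use 0.028 or more) and stays up at about 0.018 with its red cross pin in the rest notch. Let down while the carriage is not home, its tip rests on the carriage's steel tongue at 0.012.
- pin_turn (a joint): Turn of the spring pin (rad), counter-clockwise from above: 0 = over the deep slot, where it can go down; 1.2 = middle of the rest notch (1.1 to 1.27 will do); end stops at -0.04 and 1.30. Turning is stiff by about 0.012 N m. Between slot and notch stands a ridge.
- pin_grip (a point): Middle of the pin's red T-bar: 60 mm long (its y), 14 mm thick (its x), 24 mm high (z up), rounded. This point is 116 mm above the bench with the pin down; it rises and turns with the pin. With the pin down the bar lies along the dryer's y. Under the bar only a 12 mm stem, down to the housing (66 x 80 mm), whose top is 77 mm above the bench.
- start_top (a point): Middle of the top of the green start button (28 mm diameter) on the control box, about 67 mm above the bench; it goes straight down 6 mm, taking 5 N at full travel, and springs back.
- start (a joint): Travel of the start button (m): 0 = up, 0.006 = fully pressed; pressed counts from 0.004.
- nest1 (a point): Centre of the floor of the left (dryer y +100 mm) nest, 30 mm above the bench; axes as the dryer's. Floor: a strip 34 mm wide (x), so a plate overhangs it 8 mm each side, 12 mm free below. The plate lies long side along y, 3 mm play all round, between four 6 mm corner posts (10 mm high; middles 31 mm off in x, 37 mm in y) and end ridges 48 mm off in y; 68 mm between posts is free for a finger.
- nest2 (a point): Centre of the floor of the middle nest, 30 mm above the bench; axes as the dryer's. Floor: a strip 34 mm wide (x), so a plate overhangs it 8 mm each side, 12 mm free below. The plate lies long side along y, 3 mm play all round, between four 6 mm corner posts (10 mm high; middles 31 mm off in x, 37 mm in y) and end ridges 48 mm off in y; 68 mm between posts is free for a finger.
- nest3 (a point): Centre of the floor of the right (dryer y -100 mm) nest, 30 mm above the bench; axes as the dryer's. Floor: a strip 34 mm wide (x), so a plate overhangs it 8 mm each side, 12 mm free below. The plate lies long side along y, 3 mm play all round, between four 6 mm corner posts (10 mm high; middles 31 mm off in x, 37 mm in y) and end ridges 48 mm off in y; 68 mm between posts is free for a finger.
- plate1: Glass plate 50 mm (x) by 90 mm (y) by 8 mm thick (z), about 0.11 kg, blue-green edges, lying flat on the bench, coated face up. Origin at the centre of its underside. May be absent (two or three are there).
- coat1: White silica coat on the top of plate1: 38 x 78 x 1.5 mm, fixed on its upper face and 6 mm in from all edges; must not be touched. Origin at the centre of its underside, 8 mm above the plate's.
- plate2: Glass plate 50 mm (x) by 90 mm (y) by 8 mm thick (z), about 0.11 kg, blue-green edges, lying flat on the bench, coated face up. Origin at the centre of its underside. May be absent (two or three are there).
- coat2: White silica coat on the top of plate2: 38 x 78 x 1.5 mm, fixed on its upper face and 6 mm in from all edges; must not be touched. Origin at the centre of its underside, 8 mm above the plate's.
- plate3: Glass plate 50 mm (x) by 90 mm (y) by 8 mm thick (z), about 0.11 kg, blue-green edges, lying flat on the bench, coated face up. Origin at the centre of its underside. May be absent (two or three are there).
- coat3: White silica coat on the top of plate3: 38 x 78 x 1.5 mm, fixed on its upper face and 6 mm in from all edges; must not be touched. Origin at the centre of its underside, 8 mm above the plate's.
- amber_bottle: Amber glass bottle, 64 mm diameter, 130 mm high, bystander. Origin at its underside.
- white_jug: White plastic jug with red cap, 90 mm diameter, 170 mm high, bystander. Origin at its underside.
- beaker: Glass beaker, 72 mm diameter, 90 mm high, bystander. Origin at its underside.
Things that resemble listed ones, but are neither listed nor needed, are in the scene too. Leave any black, pink or yellow look-alike of the plate3 alone.

How it is judged:
On the way, in this order (a step that is already met when the one before it is completed fails the run):
1. the pin is up in its rest notch and stays there with the hand away (value of joint pin_lift between 0.016 and 0.023 m and value of joint pin_turn above 0.9 rad and distance between the grasp point and pin_grip above 0.05 m), for 0.3 s.
2. the carriage is slid fully out (value of joint carriage above 0.132 m), for 0.2 s.
3. every plate lies in a nest of the carriage, coat up (((horizontal distance between plate1 and nest1 below 0.006 m and z of plate1 in the frame of nest1 between -0.003 and 0.0025 m and angle between the y axis of plate1 and the y axis of nest1, either way round below 0.13 rad and angle between plate1's own z axis and vertical below 0.06 rad) or (horizontal distance between plate1 and nest2 below 0.006 m and z of plate1 in the frame of nest2 between -0.003 and 0.0025 m and angle between the y axis of plate1 and the y axis of nest2, either way round below 0.13 rad and angle between plate1's own z axis and vertical below 0.06 rad) or (horizontal distance between plate1 and nest3 below 0.006 m and z of plate1 in the frame of nest3 between -0.003 and 0.0025 m and angle between the y axis of plate1 and the y axis of nest3, either way round below 0.13 rad and angle between plate1's own z axis and vertical below 0.06 rad)) and ((horizontal distance between plate2 and nest1 below 0.006 m and z of plate2 in the frame of nest1 between -0.003 and 0.0025 m and angle between the y axis of plate2 and the y axis of nest1, either way round below 0.13 rad and angle between plate2's own z axis and vertical below 0.06 rad) or (horizontal distance between plate2 and nest2 below 0.006 m and z of plate2 in the frame of nest2 between -0.003 and 0.0025 m and angle between the y axis of plate2 and the y axis of nest2, either way round below 0.13 rad and angle between plate2's own z axis and vertical below 0.06 rad) or (horizontal distance between plate2 and nest3 below 0.006 m and z of plate2 in the frame of nest3 between -0.003 and 0.0025 m and angle between the y axis of plate2 and the y axis of nest3, either way round below 0.13 rad and angle between plate2's own z axis and vertical below 0.06 rad)) and ((horizontal distance between plate3 and nest1 below 0.006 m and z of plate3 in the frame of nest1 between -0.003 and 0.0025 m and angle between the y axis of plate3 and the y axis of nest1, either way round below 0.13 rad and angle between plate3's own z axis and vertical below 0.06 rad) or (horizontal distance between plate3 and nest2 below 0.006 m and z of plate3 in the frame of nest2 between -0.003 and 0.0025 m and angle between the y axis of plate3 and the y axis of nest2, either way round below 0.13 rad and angle between plate3's own z axis and vertical below 0.06 rad) or (horizontal distance between plate3 and nest3 below 0.006 m and z of plate3 in the frame of nest3 between -0.003 and 0.0025 m and angle between the y axis of plate3 and the y axis of nest3, either way round below 0.13 rad and angle between plate3's own z axis and vertical below 0.06 rad))), for 0.3 s.
4. the carriage is home with the plates in it and the pin has dropped in and locks it (all of step 3 and value of joint carriage below 0.005 m and value of joint pin_lift below 0.003 m), for 0.2 s.
5. the start button is pressed (value of joint start above 0.004 m and value of joint carriage below 0.005 m and value of joint pin_lift below 0.003 m), for 0.05 s.
At the end, for the whole second after the job is handed in: Every plate present lies flat, coat up, in a nest of the carriage (centre within 6 mm of the nest's, in line within 0.13 rad, on its floor within 2.5 mm), at rest; the carriage is home (under 5 mm), the pin fully down (under 3 mm) and the start button has been pressed and is up again (all of step 4 and linear speed of each of plate1, plate2, plate3 below 0.02 m/s and value of joint start below 0.002 m); the robot touches nothing.
It fails at once if the robot touches a plate's coat (contact force between any of coat1, coat2, coat3 and the fingers above 0.5 N or contact force between any of coat1, coat2, coat3 and the arm above 0.5 N).
It fails at once if a bystander is moved more than 30 mm (distance of any of amber_bottle, white_jug, beaker from where it was at the start of the episode above 0.03 m).
It fails at once if the start button is pressed while the pin is not down (value of joint each of start, pin_lift above 0.004 m).
Of plate1, plate2, plate3 only 2 to 3 are there at a start; the rules pass over those that are not, and their reading is None.
At some moment in a run one of plate1, plate2, plate3 may be knocked a few centimetres aside while the robot is not near it.
It also fails if it takes over 210 s, if anything falls off the work surface, if the arm or the gripper's body presses on something with over 40 N, if the wrist force passes 120 N, or if a joint passes its speed limit or range.

### The arm

A 6-joint arm with a two-finger parallel gripper is mounted at the origin on the work surface. World frame = base frame: x ahead of the robot, y to its left, z up, the work surface at z = 0. Lengths are in m, angles in rad, forces in N, time in s.
With the tool pointing down it reaches from about 0.35 to 0.775 m from the base axis. Payload 5.5 kg.
Tool frame: the origin (TCP) lies at the very end of the fingers, on their centre line; the grasp point (between the pads) lies env.grasp_offset behind it (env.grasp_offset is the distance from the TCP to the grasp point, in m); x points along the fingers, y is the direction in which the jaws open and shut, and the axes are right-handed (so a half turn about x gives the same grasp; the last joint's range is limited). The gripper opens to 85 mm and grips with 20 to 120 N. Pads are 22 mm wide; open, the fingers measure 114 mm over their backs; the gripper's body (76 mm by 85 mm) begins 54 mm behind the grasp point. The pads swing forward as they close: fully open they stand 13 mm farther back than shut.
Start: joints at [-1.295, 0.313, 0.046, 1.304, 0, 1.431], TCP at [0.232, -0.526, 0.231] pointing down, gripper open.
Joint ranges: [-2.76, 2.76], [-0.86, 1.69], [-1.03, 1.26], [-2.2, 2.34], [-1.47, 1.5], [-3.14, 3.14]. Speed limits (rad/s): [2.57, 2.57, 3.14, 3.14, 3.14, 3.14].

### API

Orientations are given as a unit quaternion [w, x, y, z].
In Python, from workcell import get_state, viewer, job, env gives the robot as it stands.
- The arm moves only by the tool send_rows, never from a script. Its argument "plan" is a list of rows, each a list of 6 numbers: the shift along the tool's x, y, z in mm, then the turn, a rotation vector about the tool's x, y, z in degrees. A call has exactly 10 rows; each row is the pose to reach, as a shift and turn from the pose commanded when the call began, along the tool's axes at that moment; what a row does not reach only later rows make up. A row lasts 1/8 s, in which the tool goes at most 62.5 mm and 10.7 degrees, less where a joint would pass 70% of its speed; a pose out of reach is approached as far as the arm can. A call with a gripper value outside its range is refused whole. "claw" is the finger opening in mm, from 0 to 85.4, set as the call begins (left out, the last holds). The fingers move at their own pace and stop on an object; "newtons" is the grip in N (left out, the last holds). Time passes only in rows, so rows that repeat a pose let the fingers close, or fill a call up. It gives the time, the measured TCP pose, the force and the opening at its end, in the units of the state.
- get_state(): the state, without advancing time (a new reading comes with each control period).
- viewer.read_camera(name): name is "side" or "top" or "wrist"; returns a dict with "frame" (420x560x3 uint8, blue, green, red), "mtx" (3x3 intrinsics, pixels), "k1" (the pictures are not rectified: a ray, as slopes to the right and down, at radius r is drawn at 1 + k1 r^2 times it, then the intrinsics apply), "rvec" (rotation vector, rad) and "tvec" (3), from world to camera coordinates, as OpenCV has them. Camera axes: x right, y down, z forward; pixel columns grow to the right and rows downward; lengths in m; the calibration is good to about 2 mm. A picture is of the moment at which its call begins. There is no depth.
- job.hand_in(): hands the job in, once; it reports no verdict.
The state is a dict: "clock": time; "joint_pos": joint angles; "qvel": joint speeds; "tau": joint torques, N m; "tcp_pos": TCP position; "orientation": TCP orientation; "wrist_force": force on the tool from outside, world axes, zero at the start; "ft_torque": the same for the moment, N m; "finger_gap": finger opening in m.
Only numpy, scipy, OpenCV 4.12 (cv2) and the standard library are available. Lean on these libraries where they do the work, as an engineer would, in place of code of your own. Each camera call takes 0.05 s, during which the arm holds its last target.

## Working session

There is one attempt and no reset: what is moved stays moved. The work goes in short steps, Python scripts to look and compute and a tool call to move; the robot and the scene stay as the last step left them, time stands still between calls to the robot, and variables do not carry over. Pictures are saved under pics/ and viewed, and the job is handed in when it is done.

Besides the shell and the picture viewer there is one more tool, called after "Emit:" as a command line: name --pt "numbers of a row" for each row, then --argument value for the rest. send_rows: Moves the arm, as the interface text tells. Its arguments: {"type":"object","properties":{"plan":{"type":"array"},"claw":{"type":"number"},"newtons":{"type":"number"}},"required":["plan"]}

```bash
ls; mkdir -p pics; cat > h.py <<'E'
import numpy as np, cv2
from workcell import get_state, viewer, job, env
def shot(n,f):
    d=viewer.read_camera(n); cv2.imwrite(f'pics/{f}.png',d['frame']); np.savez(f'pics/{f}.npz',**{k:np.array(v) for k,v in d.items()}); return d
def load(f): return dict(np.load(f'pics/{f}.npz'))
def ray(d,uv):
    K=np.array(d['mtx']);k1=float(d['k1']);uv=np.atleast_2d(uv).astype(float)
    p=cv2.undistortPoints(uv.reshape(-1,1,2),K,np.array([k1,0,0,0,0.]),).reshape(-1,2)
    R=cv2.Rodrigues(np.array(d['rvec'],float))[0];t=np.array(d['tvec'],float).ravel()
    c=-R.T@t; v=np.c_[p,np.ones(len(p))]@R
    return c,v
def onz(d,uv,z):
    c,v=ray(d,uv); return c+v*((z-c[2])/v[:,2])[:,None]
def proj(d,P):
    return cv2.projectPoints(np.atleast_2d(P).astype(float),np.array(d['rvec'],float),np.array(d['tvec'],float),np.array(d['mtx'],float),np.array([float(d['k1']),0,0,0,0]))[0].reshape(-1,2)
def Rt():
    from scipy.spatial.transform import Rotation as R
    s=get_state();q=s['orientation'];return R.from_quat([q[1],q[2],q[3],q[0]]).as_matrix(),np.array(s['tcp_pos'])
E
python3 - <<'E'
from h import *
for n in ['side','top','wrist']:
    d=shot(n,n+'0');print(n,d['mtx'],d['k1'],d['rvec'],d['tvec'])
print(get_state(),env.grasp_offset);print(Rt())
E
```

```text
pics
side [[516.79751248   0.         273.13343735]
 [  0.         516.79751248 209.1437088 ]
 [  0.           0.           1.        ]] -0.20049230904243945 [ 0.20163512 -2.79477601  1.3324205 ] [0.48296236 0.12768361 1.55335135]
top [[524.61096044   0.         280.12425301]
 [  0.         524.61096044 207.40051071]
 [  0.           0.           1.        ]] -0.20180657766894566 [ 2.21953471 -2.17638626  0.01973099] [0.01499264 0.46737777 1.46257118]
wrist [[368.56499903   0.         278.80150014]
 [  0.         368.56499903 218.55807012]
 [  0.           0.           1.        ]] -0.08006220277401181 [-2.40271379  1.56722156  0.2499955 ] [-0.57374495 -0.0395076   0.38025455]
{'clock': 0.15, 'joint_pos': array([-1.29460785e+00,  3.13847180e-01,  4.52766103e-02,  1.30359821e+00,
       -3.50034689e-05,  1.43122001e+00]), 'qvel': array([-0.00080514, -0.00322907,  0.00485397,  0.00043812, -0.00105899,
        0.00039739]), 'tau': array([ 1.19898683e-03, -4.81065488e+01,  2.98816842e+01,  1.39317891e-02,
       -1.41312298e-04, -1.40682602e-05]), 'tcp_pos': array([ 0.23212995, -0.52566228,  0.23061774]), 'orientation': array([-0.14545532, -0.69183725, -0.14642184,  0.69192818]), 'wrist_force': array([-1.00365351,  0.16220184, -0.00973166]), 'ft_torque': array([0.02157264, 0.01223436, 0.06708746]), 'finger_gap': 0.0855162303326255} 0.0187
(array([[-4.07931869e-04,  4.03889426e-01, -9.14807720e-01],
       [ 1.31089433e-03, -9.14806794e-01, -4.03889602e-01],
       [-9.99999058e-01, -1.36397569e-03, -1.56277513e-04]]), array([ 0.23212995, -0.52566228,  0.23061774]))
```

View pics/top0.png

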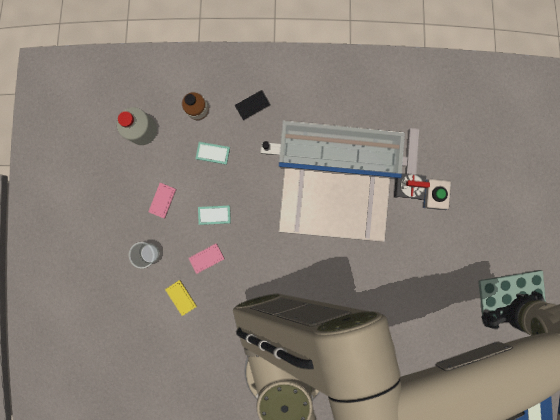

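View pics/side0.png

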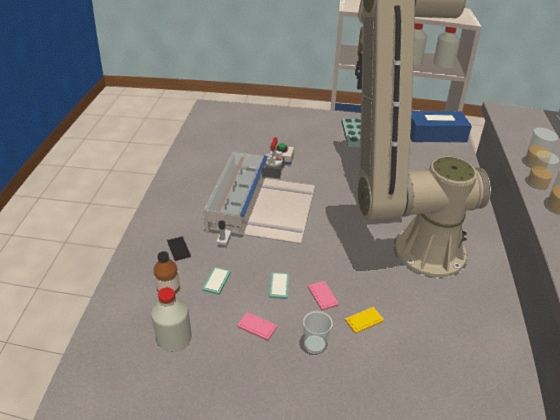

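View pics/wrist0.png

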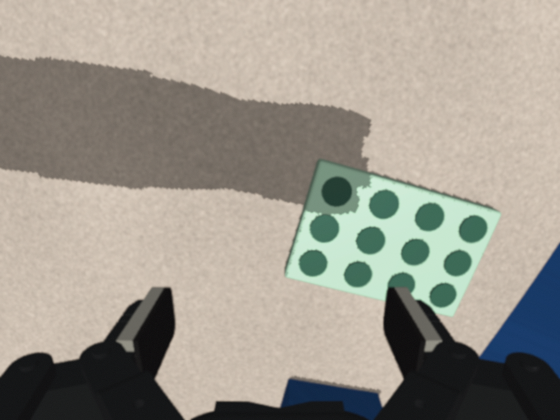

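```bash
python3 - <<'E'
from h import *
d=load('top0');f=d['frame']
hsv=cv2.cvtColor(f,cv2.COLOR_BGR2HSV)
def blobs(m,name,z,mina=15):
    n,l,s,c=cv2.connectedComponentsWithStats(m.astype(np.uint8))
    for i in range(1,n):
        if s[i,4]>=mina:
            r=cv2.minAreaRect(np.argwhere(l==i)[:,::-1].astype(np.float32))
            print(name,s[i],c[i].round(1),[np.round(v,1) for v in r],onz(d,c[i],z)[0].round(4))
H,S,V=[hsv[...,i].astype(int) for i in range(3)]
blobs(((H<6)|(H>174))&(S>150)&(V>80),'red',.128)
blobs((H>45)&(H<80)&(S>120),'green',.067)
blobs((H>100)&(H<130)&(S>120)&(V>50),'blue',.093)
blobs((H>70)&(H<100)&(S>60)&(V>60),'teal',.008)
blobs((S<40)&(V>200),'white',.0095)
cv2.imwrite('pics/top0c.png',cv2.resize(f[90:260,180:460],None,fx=2.8,fy=2.8,interpolation=cv2.INTER_CUBIC))
E
```

```text
red [118 112  15  15 167] [124.9 118.5] [array([125. , 118.5]), array([13.4, 13.4]), np.float64(45.0)] [0.6921 0.4406 0.128 ]
red [408 176  22  12 119] [418.3 183.5] [array([418.8, 181.9]), array([21.5,  9.7]), np.float64(9.5)] [ 0.5323 -0.3363  0.128 ]
green [436 189  10  10  81] [440.5 193.4] [array([440.5, 193.5]), array([9., 9.]), np.float64(90.0)] [ 0.5118 -0.4145  0.067 ]
blue [279 163 122  15 466] [338.5 169.6] [array([339.5, 169.7]), array([121.8,   4. ]), np.float64(5.5)] [ 0.5675 -0.1298  0.093 ]
blue [541 397  11  23 213] [546.3 409.2] [array([546., 408.]), array([22., 10.]), np.float64(90.0)] [-0.1011 -0.7535  0.093 ]
blue [517 410  11  10  53] [524.1 415.9] [array([522. , 414.5]), array([ 9., 10.]), np.float64(90.0)] [-0.1155 -0.6828  0.093 ]
teal [196 146  34  18  73] [217.2 157. ] [array([212.5, 152.7]), array([31.1, 16.8]), np.float64(9.5)] [0.6062 0.2051 0.008 ]
teal [198 206  32  18 114] [213.9 214.4] [array([213.5, 214.5]), array([17., 31.]), np.float64(90.0)] [0.4436 0.2101 0.008 ]
teal [533 276   8   9  58] [536.4 279.9] [array([536.5, 280. ]), array([8., 7.]), n
[... 2295 characters left out ...]
([8., 2.]), np.float64(90.0)] [ 0.4961 -0.1853  0.0095]
white [373 196   9  13  54] [376.5 200.7] [array([377., 202.]), array([12.,  8.]), np.float64(90.0)] [ 0.4909 -0.2466  0.0095]
white [372 207  14  19  85] [378.  216.9] [array([378.8, 216.2]), array([12. , 19.2]), np.float64(8.1)] [ 0.4455 -0.2514  0.0095]
white [200 208  28  14 352] [213.5 214.6] [array([213.6, 214.7]), array([12.7, 27.2]), np.float64(87.1)] [0.443  0.211  0.0095]
white [370 232  14   8  52] [378.1 235.7] [array([376.5, 235.5]), array([ 7., 13.]), np.float64(90.0)] [ 0.3927 -0.2525  0.0095]
white [528 404  13  16 155] [534.5 412.6] [array([534.1, 412. ]), array([15.1, 11.5]), np.float64(83.7)] [-0.1401 -0.759   0.0095]
```

View pics/top0c.png

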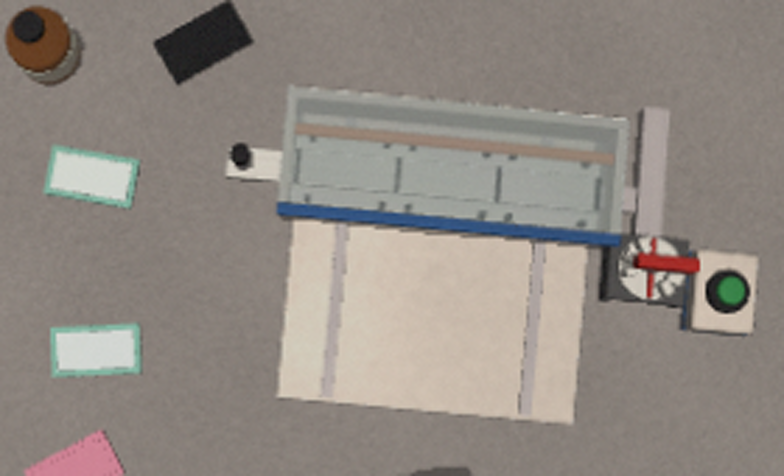

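```bash
cat >> h.py <<'E'
def go(x,y,z,psi=None):
    """shift (mm, tool axes) and turn (deg) to reach TCP x,y,z pointing down with jaw axis at yaw psi(deg)"""
    from scipy.spatial.transform import Rotation as Ro
    R,p=Rt()
    if psi is None: psi=np.degrees(np.arctan2(R[1,1],R[0,1]))
    c,s=np.cos(np.radians(psi)),np.sin(np.radians(psi))
    T=np.array([[0,c,s],[0,s,-c],[-1,0,0]])
    print('from',p.round(4),'yaw',np.degrees(np.arctan2(R[1,1],R[0,1])).round(2),'row',(R.T@(np.array([x,y,z])-p)*1000).round(1),Ro.from_matrix(R.T@T).as_rotvec(degrees=True).round(1))
E
python3 - <<'E'
from h import *
d=load('top0')
u=180+np.array([[278,210],[619,240]])/2.8*[1,1];u[:,1]+=90-180
P=onz(d,u,.093);print(P,np.degrees(np.arctan2(*(P[0]-P[1])[[0,1]])))
u=np.array([[278,398],[574,422]])/2.8+[180,90];P=onz(d,u,.003);print(P,np.degrees(np.arctan2(*(P[0]-P[1])[[0,1]])))
print(onz(d,[265.7,145.4],.088))
go(.534,-.336,.231,-5.5)
E
```

```text
[[ 0.57661913  0.0273667   0.093     ]
 [ 0.55506781 -0.29803705  0.093     ]] 3.7891360275866326
[[ 0.39758582  0.02520711  0.003     ]
 [ 0.37880393 -0.27370439  0.003     ]] 3.5954123449285325
[[0.62917333 0.06476197 0.088     ]]
from [ 0.2321 -0.5257  0.2306] yaw -66.18 row [-3.000e-01 -5.160e+01 -3.528e+02] [-60.7  -0.    0.1]
```

Emit:
send_rows --pt "0 -51 -353 -62.5 0 0" --pt "0 -51 -353 -62.5 0 0" --pt "0 -51 -353 -62.5 0 0" --pt "0 -51 -353 -62.5 0 0" --pt "0 -51 -353 -62.5 0 0" --pt "0 -51 -353 -62.5 0 0" --pt "0 -51 -353 -62.5 0 0" --pt "0 -51 -353 -62.5 0 0" --pt "0 -51 -353 -62.5 0 0" --pt "0 -51 -353 -62.5 0 0" --claw 50 --newtons 50

```text
clock: 1.4
tcp_pos: [0.5336, -0.3378, 0.2315]
orientation: [-0.483, -0.516, -0.483, 0.516]
wrist_force: [-0.0, 0.7, 0.3]
finger_gap: 0.05
```

```bash
python3 - <<'E'
from h import *
shot('wrist','w1');shot('top','t1');go(.535,-.337,.231,-3.7)
E
```

```text
from [ 0.5339 -0.3376  0.2315] yaw -3.77 row [ 0.5  1.1 -0.6] [-0.1  0.  -0. ]
```

View pics/w1.png

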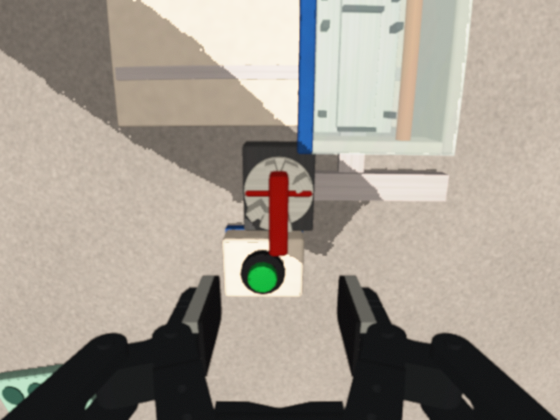

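View pics/t1.png

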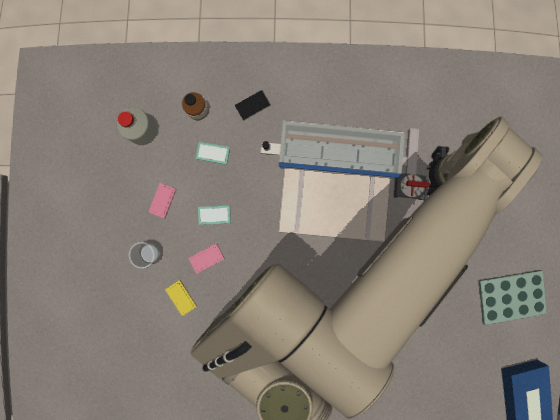

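```bash
python3 - <<'E'
from h import *
d=load('w1');hsv=cv2.cvtColor(d['frame'],cv2.COLOR_BGR2HSV)
m=(((hsv[...,0]<6)|(hsv[...,0]>174))&(hsv[...,1]>150)).astype(np.uint8)
m2=cv2.erode(m,np.ones((9,9)));m2=cv2.dilate(m2,np.ones((9,9)))
ys,xs=np.nonzero(m2);print(xs.min(),xs.max(),ys.min(),ys.max())
u=[[ (xs.min()+xs.max())/2,ys.min()],[(xs.min()+xs.max())/2,ys.max()]]
for z in(.128,.126): print(onz(d,u,z))
r=cv2.minAreaRect(np.c_[xs,ys].astype(np.float32));print(r,onz(d,r[0],.127))
g=(hsv[...,0]>45)&(hsv[...,0]<80)&(hsv[...,1]>170);ys,xs=np.nonzero(g);print(len(xs),onz(d,[(xs.min()+xs.max())/2,(ys.min()+ys.max())/2],.067))
print(onz(d,[[300,153],[317,0]],.093))
E
```

```text
269 287 172 255
[[ 0.53495061 -0.30514286  0.128     ]
 [ 0.53079536 -0.36589994  0.128     ]]
[[ 0.5349225  -0.30552564  0.126     ]
 [ 0.53073347 -0.36677666  0.126     ]]
((278.0, 213.5), (83.0, 18.0), 90.0) [[ 0.53292666 -0.33473079  0.127     ]]
709 [[ 0.51218904 -0.41323336  0.067     ]]
[[ 0.5521402  -0.29836518  0.093     ]
 [ 0.56953219 -0.19310912  0.093     ]]
```

Emit:
send_rows --pt "45 -1 -2 0 0 0" --pt "90 -1 -2 0 0 0" --pt "120 -1 -2 0 0 0" --pt "134 -1 -2 0 0 0" --pt "134 -1 -2 0 0 0" --pt "134 -1 -2 0 0 0" --pt "134 -1 -2 0 0 0" --pt "134 -1 -2 0 0 0" --pt "134 -1 -2 0 0 0" --pt "134 -1 -2 0 0 0"

```text
clock: 2.75
tcp_pos: [0.5337, -0.3347, 0.0974]
orientation: [-0.484, -0.516, -0.484, 0.516]
wrist_force: [0.3, -1.0, 0.1]
finger_gap: 0.0498
```

Emit:
send_rows --pt "0 0 0 0 0 0" --pt "0 0 0 0 0 0" --pt "0 0 0 0 0 0" --pt "0 0 0 0 0 0" --pt "0 0 0 0 0 0" --pt "0 0 0 0 0 0" --pt "0 0 0 0 0 0" --pt "0 0 0 0 0 0" --pt "0 0 0 0 0 0" --pt "0 0 0 0 0 0" --claw 5 --newtons 60

```text
clock: 4.0
tcp_pos: [0.5336, -0.3347, 0.0974]
orientation: [-0.484, -0.516, -0.484, 0.516]
wrist_force: [-3.4, 0.3, 4.4]
finger_gap: 0.0131
```

Emit:
send_rows --pt "-10 0 0 0 0 0" --pt "-20 0 0 0 0 0" --pt "-31 0 0 0 0 0" --pt "-31 0 0 0 0 0" --pt "-31 0 0 -10 0 0" --pt "-31 0 0 -20 0 0" --pt "-31 0 0 -30 0 0" --pt "-31 0 0 -40 0 0" --pt "-31 0 0 -50 0 0" --pt "-31 0 0 -60 0 0"

```text
clock: 5.25
tcp_pos: [0.5308, -0.3358, 0.127]
orientation: [0.675, 0.202, 0.679, -0.205]
wrist_force: [-7.3, -7.2, -11.4]
finger_gap: 0.0133
```

Emit:
send_rows --pt "0 0 0 -9 0 0" --pt "0 0 0 -9 0 0" --pt "0 0 0 -9 0 0" --pt "3 0 0 -9 0 0" --pt "6 0 0 -9 0 0" --pt "9 0 0 -9 0 0" --pt "12 0 0 -9 0 0" --pt "12 0 0 -9 0 0" --pt "12 0 0 -9 0 0" --pt "12 0 0 -9 0 0"

```text
clock: 6.5
tcp_pos: [0.5307, -0.3362, 0.116]
orientation: [0.689, 0.151, 0.692, -0.153]
wrist_force: [-8.8, -6.4, -5.6]
finger_gap: 0.0133
```

Emit:
send_rows --pt "0 0 0 0 0 0" --pt "0 0 0 0 0 0" --pt "0 0 0 0 0 0" --pt "0 0 0 0 0 0" --pt "-20 0 0 0 0 0" --pt "-60 0 0 0 0 0" --pt "-115 0 0 0 0 0" --pt "-115 0 0 0 0 0" --pt "-115 0 0 0 0 0" --pt "-115 0 0 0 0 0" --claw 50

```text
clock: 7.75
tcp_pos: [0.5331, -0.3342, 0.2297]
orientation: [0.69, 0.152, 0.692, -0.151]
wrist_force: [-0.1, 0.4, -0.6]
finger_gap: 0.0501
```

```bash
python3 - <<'E'
from h import *
shot('wrist','w2');d=shot('top','t2');shot('side','s2');go(.62,.06,.2,-3.8)
cv2.imwrite('pics/t2c.png',cv2.resize(d['frame'][100:250,230:480],None,fx=3,fy=3,interpolation=cv2.INTER_CUBIC))
E
```

```text
from [ 0.5332 -0.3343  0.23  ] yaw 65.33 row [ 30.4 394.5 -85.7] [69.1 -0.1  0. ]
```

View pics/w2.png

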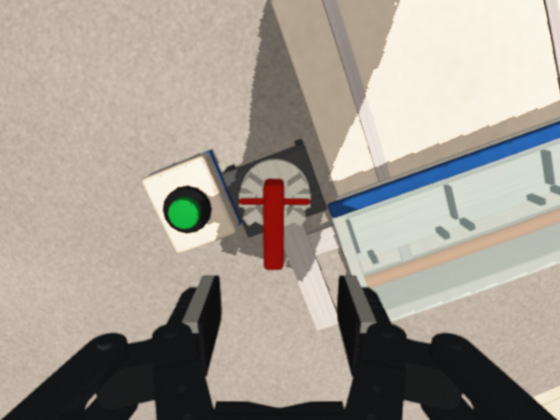

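View pics/s2.png

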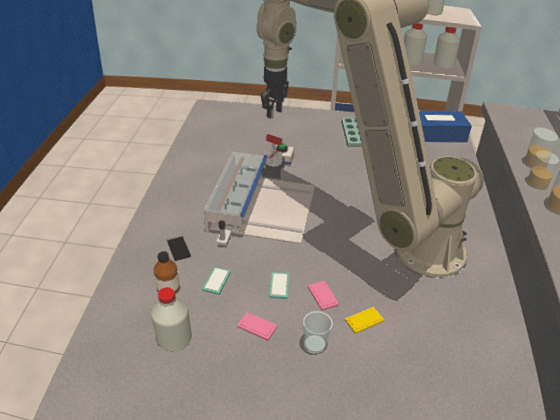

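```bash
python3 - <<'E'
from h import *
go(.62,-.02,.22,-3.8)
E
```

```text
from [ 0.5332 -0.3343  0.23  ] yaw 65.33 row [ 10.3 321.8 -52.4] [69.1 -0.1  0. ]
```

Emit:
send_rows --pt "10 322 -52 69.1 0 0" --pt "10 322 -52 69.1 0 0" --pt "10 322 -52 69.1 0 0" --pt "10 322 -52 69.1 0 0" --pt "10 322 -52 69.1 0 0" --pt "10 322 -52 69.1 0 0" --pt "10 322 -52 69.1 0 0" --pt "10 322 -52 69.1 0 0" --pt "10 322 -52 69.1 0 0" --pt "10 322 -52 69.1 0 0"

```text
clock: 9.15
tcp_pos: [0.6208, -0.0211, 0.2212]
orientation: [-0.483, -0.516, -0.483, 0.516]
wrist_force: [-0.4, -0.2, -0.2]
finger_gap: 0.0498
```

```bash
python3 - <<'E'
from h import *
shot('wrist','w3');go(.62,-.02,.22,-3.8)
E
```

```text
from [ 0.6208 -0.0211  0.2212] yaw -3.79 row [ 1.2 -0.9 -1. ] [0. 0. 0.]
```

View pics/w3.png

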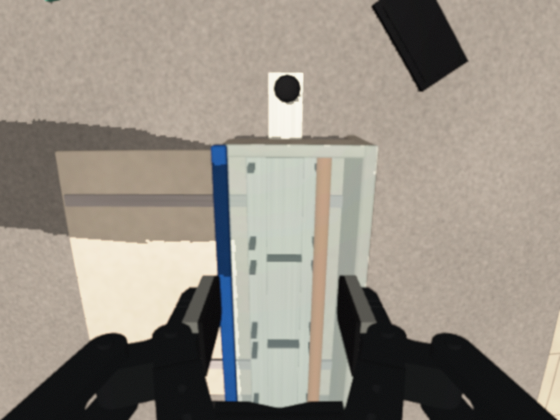

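```bash
python3 - <<'E'
from h import *
d=load('w3')
print('grip',onz(d,[287,88.5],.088)); print('roof corners',onz(d,[[213,150],[376,146]],.089)); print('plinth',onz(d,[[269,73],[302,73]],.022))
P=onz(d,[287,88.5],.088)[0]; go(P[0],P[1],.06,-3.8); go(P[0],P[1],.11,-3.8)
E
```

```text
grip [[0.63211981 0.06569908 0.088     ]]
roof corners [[0.5746146  0.02593827 0.089     ]
 [0.69564918 0.020938   0.089     ]]
plinth [[0.61880029 0.08147077 0.022     ]
 [0.64758213 0.07957589 0.022     ]]
from [ 0.6208 -0.0211  0.2212] yaw -3.79 row [161.2   5.6 -87.3] [0. 0. 0.]
from [ 0.6208 -0.0211  0.2212] yaw -3.79 row [111.2   5.6 -87.3] [0. 0. 0.]
```

Emit:
send_rows --pt "0 5.5 -45 0 0 0" --pt "30 5.5 -88 0 0 0" --pt "80 5.5 -88 0 0 0" --pt "120 5.5 -88 0 0 0" --pt "150 5.5 -88 0 0 0" --pt "162 5.5 -88 0 0 0" --pt "162 5.5 -88 0 0 0" --pt "162 5.5 -88 0 0 0" --pt "162 5.5 -88 0 0 0" --pt "162 5.5 -88 0 0 0"

```text
clock: 10.45
tcp_pos: [0.6328, 0.067, 0.0603]
orientation: [0.484, 0.517, 0.483, -0.516]
wrist_force: [-0.1, 0.4, -0.3]
finger_gap: 0.0499
```

Emit:
send_rows --pt "0 0 0 0 0 0" --pt "0 0 0 0 0 0" --pt "0 0 0 0 0 0" --pt "0 0 0 0 0 0" --pt "0 0 0 0 0 0" --pt "0 0 0 0 0 0" --pt "0 -4 0 0 0 0" --pt "0 -8 0 0 0 0" --pt "0 -14 0 0 0 0" --pt "0 -20 0 0 0 0" --claw 12 --newtons 40

```text
clock: 11.7
tcp_pos: [0.6121, 0.0684, 0.0596]
orientation: [0.483, 0.516, 0.483, -0.516]
wrist_force: [1.4, 0.5, 4.5]
finger_gap: 0.0187
```

Emit:
send_rows --pt "0 -20 0 0 0 0" --pt "0 -40 0 0 0 0" --pt "0 -60 0 0 0 0" --pt "0 -80 0 0 0 0" --pt "0 -100 0 0 0 0" --pt "0 -112 0 0 0 0" --pt "0 -119 0 0 0 0" --pt "0 -121 0 0 0 0" --pt "0 -121 0 0 0 0" --pt "0 -121 0 0 0 0"

```text
clock: 12.95
tcp_pos: [0.4926, 0.077, 0.0595]
orientation: [0.484, 0.517, 0.483, -0.515]
wrist_force: [3.9, 4.6, 3.6]
finger_gap: 0.0186
```

Emit:
send_rows --pt "0 0 0 0 0 0" --pt "0 0 0 0 0 0" --pt "0 0 0 0 0 0" --pt "-40 0 0 0 0 0" --pt "-90 0 0 0 0 0" --pt "-140 0 0 0 0 0" --pt "-180 0 0 0 0 0" --pt "-180 0 0 0 0 0" --pt "-180 0 0 0 0 0" --pt "-180 0 0 0 0 0" --claw 60

```text
clock: 14.2
tcp_pos: [0.4904, 0.0762, 0.2376]
orientation: [-0.482, -0.515, -0.484, 0.517]
wrist_force: [-0.4, -0.3, -0.3]
finger_gap: 0.06
```

```bash
python3 - <<'E'
from h import *
shot('wrist','w4');shot('top','t4');shot('side','s4')
E
```

```text
(no output)
```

View pics/t4.png

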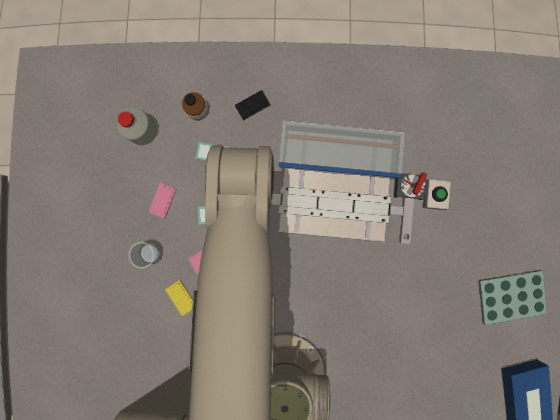

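View pics/w4.png

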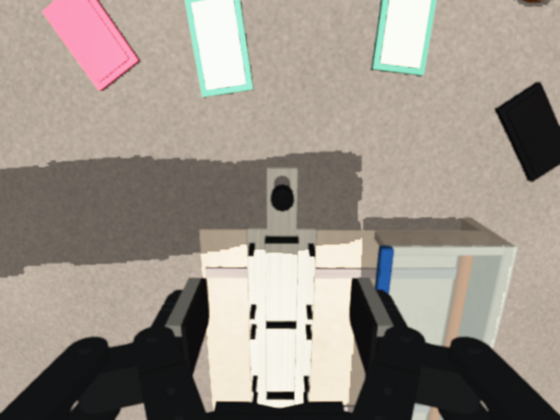

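```bash
python3 - <<'E'
from h import *
from scipy.spatial.transform import Rotation as Ro
d=load('w4');R,p=Rt()
print('grip',onz(d,[283,197],.088))
for nm,uv,g in [('w4',[[207,278],[352,278]],.06)]:
    c,v=ray(d,uv); C=R.T@(c-p); V=v@R; print('cam in tool',C)
    for i,sg in enumerate([-1,1]):
        for s in(sg,-sg):
            t=(s*g/2-C[1])/V[i,1]
            if t>0: print(uv[i],C+t*V[i])
cv2.imwrite('pics/w4c.png',cv2.resize(d['frame'][260:400,130:430],None,fx=2.6,fy=2.6))
E
```

```text
grip [[0.49329533 0.07910653 0.088     ]]
cam in tool [-0.14199073 -0.00077181 -0.07976724]
[207, 278] [-0.00792383 -0.03       -0.01068466]
[352, 278] [-0.00288503  0.03       -0.00800573]
```

View pics/w4c.png

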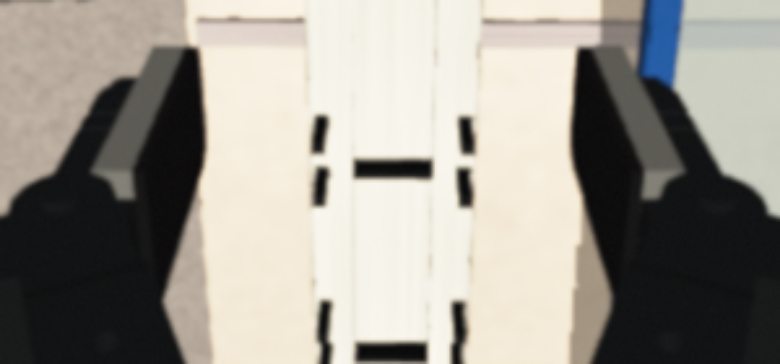

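Emit:
send_rows --pt "-15 20 -40 0 0 0" --pt "-30 40 -70 0 0 0" --pt "-30 40 -70 0 0 0" --pt "-30 40 -70 0 0 0" --pt "-30 40 -70 0 0 0" --pt "-30 40 -70 0 0 0" --pt "-30 40 -70 0 0 0" --pt "-30 40 -70 0 0 0" --pt "-30 40 -70 0 0 0" --pt "-30 40 -70 0 0 0" --claw 62

```text
clock: 15.6
tcp_pos: [0.536, 0.1435, 0.2693]
orientation: [-0.483, -0.516, -0.483, 0.516]
wrist_force: [-0.6, 0.7, -0.4]
finger_gap: 0.0619
```

```bash
cat >> h.py <<'E'
def plates(d):
    hsv=cv2.cvtColor(d['frame'],cv2.COLOR_BGR2HSV);H,S,V=[hsv[...,i].astype(int) for i in range(3)]
    m=((H>65)&(H<100)&(S>50)&(V>60)).astype(np.uint8)
    cs,_=cv2.findContours(m,cv2.RETR_EXTERNAL,cv2.CHAIN_APPROX_NONE)
    for c in cs:
        if cv2.contourArea(c)<800: continue
        P=onz(d,c.reshape(-1,2),.008)
        r=cv2.minAreaRect((P[:,:2]*1000).astype(np.float32))
        b=cv2.boxPoints(r); e=[b[1]-b[0],b[2]-b[1]]; L=e[0] if np.linalg.norm(e[0])>np.linalg.norm(e[1]) else e[1]
        if L[1]<0:L=-L
        print('plate c',np.round(r[0],1),'size',np.round(r[1],1),'jaw yaw',np.degrees(np.arctan2(L[1],L[0])).round(2)-90,'px',c.reshape(-1,2).min(0),c.reshape(-1,2).max(0))
E
python3 - <<'E'
from h import *
d=shot('wrist','w5');print(Rt()[1]);plates(d);plates(shot('top','t5'))
E
```

```text
[0.53599738 0.14352797 0.26926188]
plate c [442.8 210.6] size [51.2 89.8] jaw yaw 4.0599976 px [156  72] [218 162]
plate c [617.3 219.5] size [90.  50.7] jaw yaw -9.190002 px [323  51] [381 143]
```

View pics/w5.png

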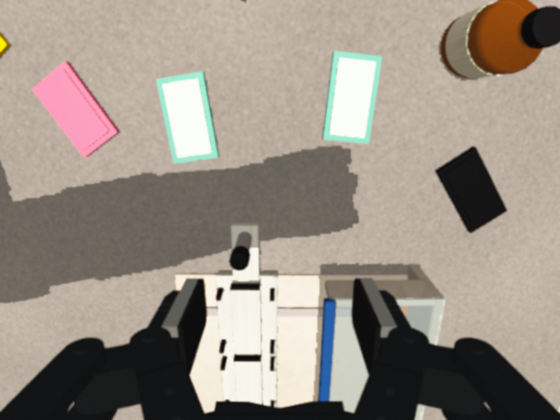

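```bash
python3 - <<'E'
from h import *
go(.4428,.2106,.0,4.06)
E
```

```text
from [0.536  0.1435 0.2693] yaw -3.77 row [269.3 -97.5 -60.8] [-7.8  0.  -0. ]
```

Emit:
send_rows --pt "0 -50 -30 -4 0 0" --pt "40 -97.5 -61 -7.8 0 0" --pt "100 -97.5 -61 -7.8 0 0" --pt "150 -97.5 -61 -7.8 0 0" --pt "200 -97.5 -61 -7.8 0 0" --pt "230 -97.5 -61 -7.8 0 0" --pt "245 -97.5 -61 -7.8 0 0" --pt "250 -97.5 -61 -7.8 0 0" --pt "250 -97.5 -61 -7.8 0 0" --pt "250 -97.5 -61 -7.8 0 0"

```text
clock: 16.95
tcp_pos: [0.4439, 0.2111, 0.0205]
orientation: [0.518, 0.483, 0.517, -0.481]
wrist_force: [-0.3, -0.2, -0.1]
finger_gap: 0.0621
```

```bash
python3 - <<'E'
from h import *
d=shot('wrist','w6');go(.4428,.2106,.0,4.06)
E
```

```text
from [0.4437 0.2111 0.0204] yaw 4.02 row [20.4 -1.   0.4] [-0.  -0.  -0.1]
```

View pics/w6.png

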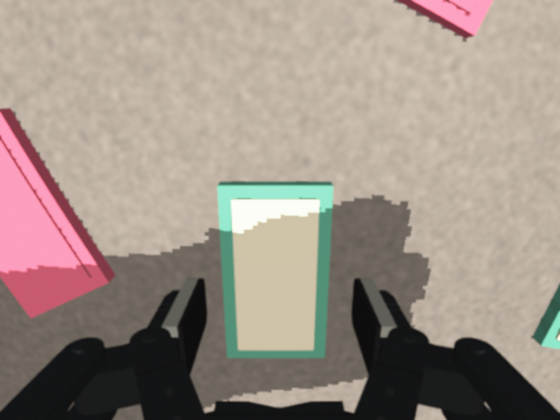

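Emit:
send_rows --pt "7 -1 0 0 0 0" --pt "14 -1 0 0 0 0" --pt "18 -1 0 0 0 0" --pt "20 -1 0 0 0 0" --pt "20 -1 0 0 0 0" --pt "20 -1 0 0 0 0" --pt "20 -1 0 0 0 0" --pt "20 -1 0 0 0 0" --pt "20 -1 0 0 0 0" --pt "20 -1 0 0 0 0"

```text
clock: 18.25
tcp_pos: [0.4417, 0.2107, -0.0007]
orientation: [0.517, 0.482, 0.517, -0.482]
wrist_force: [0.7, 0.2, 0.4]
finger_gap: 0.0619
```

Emit:
send_rows --pt "0 0 0 0 0 0" --pt "0 0 0 0 0 0" --pt "0 0 0 0 0 0" --pt "0 0 0 0 0 0" --pt "0 0 0 0 0 0" --pt "0 0 0 0 0 0" --pt "-10 0 0 0 0 0" --pt "-30 0 0 0 0 0" --pt "-60 0 0 0 0 0" --pt "-80 0 0 0 0 0" --claw 44 --newtons 40

```text
clock: 19.5
tcp_pos: [0.4421, 0.2109, 0.0808]
orientation: [0.517, 0.482, 0.517, -0.482]
wrist_force: [0.4, 0.3, -1.1]
finger_gap: 0.0486
```

```bash
python3 - <<'E'
from h import *
d=shot('wrist','w7')
E
```

```text
(no output)
```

View pics/w7.png

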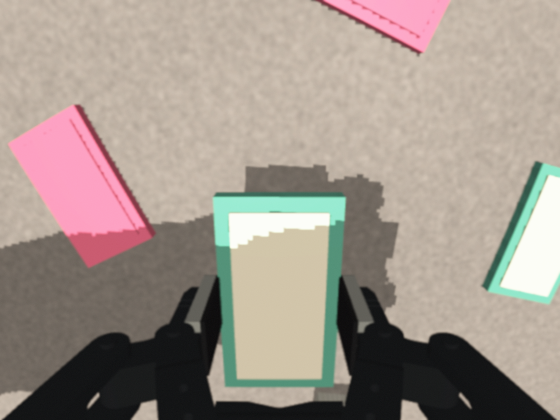

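```bash
python3 - <<'E'
from h import *
for n,(x0,x1,y0,y1) in [('w4',(240,325,228,400)),('w5',(212,285,280,400)),('t4',(280,400,180,225))]:
    d=load(n);g=cv2.cvtColor(d['frame'],cv2.COLOR_BGR2GRAY)
    m=np.zeros_like(g);m[y0:y1,x0:x1]=(g[y0:y1,x0:x1]<(100 if n=='t4' else 70))
    k,l,s,c=cv2.connectedComponentsWithStats(m)
    for i in range(1,k):
        if s[i,4]>(4 if n=='t4' else 25): print(n,s[i],c[i].round(1),onz(d,c[i],.037)[0,:2].round(4))
E
```

```text
w4 [265 236  33   7 198] [281.  239.5] [0.4881 0.0221]
w4 [249 243   6  12  55] [251.1 248.4] [0.4575 0.0145]
w4 [309 244   6  12  57] [311.5 249.4] [0.518  0.0094]
w4 [251 305   4  13  41] [252.5 311. ] [ 0.4522 -0.058 ]
w4 [307 306   5  12  48] [309.  311.5] [ 0.5127 -0.0627]
w4 [267 322  29   6 172] [280.8 324.5] [ 0.4815 -0.077 ]
w4 [251 325   5  14  46] [252.8 331.4] [ 0.4501 -0.084 ]
w4 [306 325   5  14  50] [308.2 331.8] [ 0.5109 -0.0884]
w4 [253 376   4  24  64] [254.4 387.3] [ 0.4447 -0.1621]
w4 [304 377   5  23  71] [305.8 387.9] [ 0.505 -0.167]
w4 [267 392  27   7 168] [280.7 395.3] [ 0.4748 -0.1763]
w5 [231 283  28   6 158] [244.5 285.6] [0.4885 0.0235]
w5 [217 288   6  12  42] [219.1 293.4] [0.4583 0.0154]
w5 [271 289   3  11  31] [271.9 293.7] [0.519 0.011]
w5 [220 340   5  12  41] [222.  345.6] [ 0.4529 -0.0569]
w5 [271 340   3  13  30] [271.8 345.7] [ 0.5135 -0.0608]
w5 [234 355  26   6 129] [246.9 357.9] [ 0.4815 -0.0772]
w5 [221 357   5  12  40] [223.1 362.6] [ 0.451  -0.0825]
w5 [271 357   3  13  28] [271.8 362.8] [ 0.5116 -0.0865]
t4 [280 180   4  10  30] [281.3 183.4] [0.5321 0.0218]
t4 [393 180   7  18 109] [396.4 188.5] [ 0.5246 -0.2972]
t4 [286 187   2   4   8] [286.5 188.5] [0.5184 0.0072]
t4 [313 190   2   3   5] [313.4 190.8] [ 0.5135 -0.0669]
t4 [280 192   3  14  30] [281.  198.7] [0.4901 0.0217]
t4 [349 193   2   3   5] [349.4 194.2] [ 0.5061 -0.1663]
t4 [358 194   2   3   6] [358.5 195. ] [ 0.5044 -0.1916]
t4 [317 197   2  12  13] [317.2 202.2] [ 0.4824 -0.0777]
t4 [384 197   3   2   6] [385.  197.5] [ 0.499  -0.2655]
t4 [353 200   2  12  15] [353.3 204.8] [ 0.4771 -0.1774]
t4 [388 203   3  13  20] [389.  209.1] [ 0.4672 -0.277 ]
t4 [284 210   3   3   8] [284.9 210.9] [0.4568 0.0105]
t4 [311 212   2   3   5] [311.4 212.8] [ 0.4529 -0.0624]
t4 [382 219   3   3   8] [382.9 219.9] [ 0.4371 -0.2604]
```

```bash
python3 - <<'E'
from h import *
go(.4783,-.1262,.062,-3.85)
E
```

```text
from [0.4435 0.2113 0.083 ] yaw 4.03 row [ 20.8  10.9 339.1] [ 7.9 -0.1 -0.3]
```

Emit:
send_rows --pt "-40 0 5 0 0 0" --pt "-80 3 40 2 0 0" --pt "-90 5 90 4 0 0" --pt "-90 8 150 6 0 0" --pt "-90 11 210 8 0 0" --pt "-90 11 270 8 0 0" --pt "-90 11 320 8 0 0" --pt "-80 11 339 8 0 0" --pt "-40 11 339 8 0 0" --pt "-10 11 339 8 0 0"

```text
clock: 20.8
tcp_pos: [0.4756, -0.1262, 0.0873]
orientation: [-0.482, -0.517, -0.483, 0.517]
wrist_force: [0.4, -0.0, -0.8]
finger_gap: 0.0486
```

Emit:
send_rows --pt "0 0 0 0 0 0" --pt "0 0 0 0 0 0" --pt "0 0 0 0 0 0" --pt "0 0 0 0 0 0" --pt "0 0 0 0 0 0" --pt "0 0 0 0 0 0" --pt "0 0 0 0 0 0" --pt "0 0 0 0 0 0" --pt "0 0 0 0 0 0" --pt "0 0 0 0 0 0"

```text
clock: 22.05
tcp_pos: [0.4765, -0.1267, 0.0893]
orientation: [-0.482, -0.517, -0.482, 0.517]
wrist_force: [0.4, -0.4, -1.4]
finger_gap: 0.0483
```

```bash
python3 - <<'E'
from h import *
shot('wrist','w8');d=shot('top','t8');go(.4783,-.1262,.031,-3.85)
cv2.imwrite('pics/t8c.png',cv2.resize(d['frame'][100:250,230:480],None,fx=3,fy=3,interpolation=cv2.INTER_CUBIC))
E
```

```text
from [ 0.4765 -0.1267  0.0893] yaw -3.98 row [58.3  1.8 -0.6] [-0.1  0.   0. ]
```

View pics/w8.png

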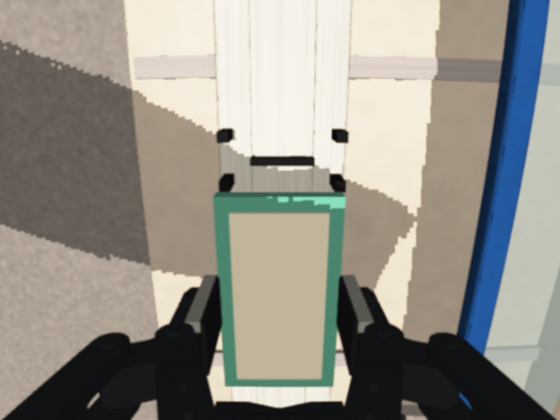

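```bash
python3 - <<'E'
from h import *
d=load('w8');g=cv2.cvtColor(d['frame'],cv2.COLOR_BGR2GRAY)
m=np.zeros_like(g);m[120:192,210:355]=g[120:192,210:355]<60
k,l,s,c=cv2.connectedComponentsWithStats(m)
for i in range(1,k):
    if s[i,4]>25: print(s[i],c[i].round(1),onz(d,c[i],.037)[0,:2].round(4))
print(onz(d,[[214,194],[345,194],[226,386],[333,386]],.0893+.008))
E
```

```text
[217 130  15  12 160] [224.2 135.4] [ 0.4521 -0.063 ]
[332 130  15  12 162] [339.4 135.4] [ 0.5119 -0.0672]
[251 157  63   8 499] [281.8 160.5] [ 0.4811 -0.0783]
[219 174  15  18 221] [226.1 182.5] [ 0.4503 -0.088 ]
[330 175  15  17 215] [337.2 182.9] [ 0.5101 -0.0924]
[[ 0.4549042  -0.07935001  0.0973    ]
 [ 0.50412681 -0.08284213  0.0973    ]
 [ 0.44857594 -0.16998987  0.0973    ]
 [ 0.49775198 -0.17352275  0.0973    ]]
```

Emit:
send_rows --pt "12 1.5 0 0 0 0" --pt "26 1.5 0.3 0 0 0" --pt "38 1.5 0.3 0 0 0" --pt "46 1.5 0.3 0 0 0" --pt "51 1.5 0.3 0 0 0" --pt "54 1.5 0.3 0 0 0" --pt "56 1.5 0.3 0 0 0" --pt "58 1.5 0.3 0 0 0" --pt "58 1.5 0.3 0 0 0" --pt "58 1.5 0.3 0 0 0"

```text
clock: 23.4
tcp_pos: [0.4781, -0.1271, 0.0314]
orientation: [0.482, 0.517, 0.482, -0.517]
wrist_force: [0.2, 0.3, -0.6]
finger_gap: 0.0489
```

```bash
python3 - <<'E'
from h import *
s=get_state();print(s['tcp_pos'],s['wrist_force']);shot('wrist','w9')
E
```

```text
[ 0.47809604 -0.12714652  0.0314428 ] [ 0.22654749  0.25812147 -0.62338577]
```

View pics/w9.png

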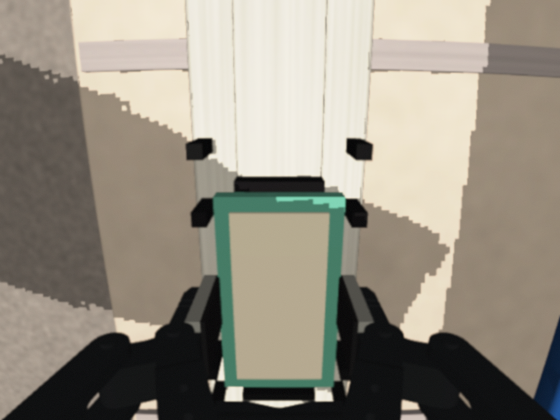

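Emit:
send_rows --pt "1 0 0 0 0 0" --pt "1 0 0 0 0 0" --pt "1 0 0 0 0 0" --pt "1 0 0 0 0 0" --pt "1 0 0 0 0 0" --pt "-10 0 0 0 0 0" --pt "-50 0 0 0 0 0" --pt "-100 0 -20 0 0 0" --pt "-150 0 -60 0 0 0" --pt "-150 0 -60 0 0 0" --claw 62

```text
clock: 24.7
tcp_pos: [0.4847, -0.0662, 0.1862]
orientation: [0.486, 0.518, 0.481, -0.515]
wrist_force: [0.6, -0.4, 0.3]
finger_gap: 0.062
```

```bash
python3 - <<'E'
from h import *
shot('wrist','w10');d=shot('side','s10');d=shot('top','t10');plates(d)
cv2.imwrite('pics/t10c.png',cv2.resize(d['frame'][100:250,180:430],None,fx=3,fy=3,interpolation=cv2.INTER_CUBIC))
go(.6173,.2195,.02,-9.2)
E
```

```text
from [ 0.4818 -0.0673  0.1811] yaw -3.96 row [ 160.9  115.4 -295.5] [5.2 0.  0. ]
```

View pics/t10c.png

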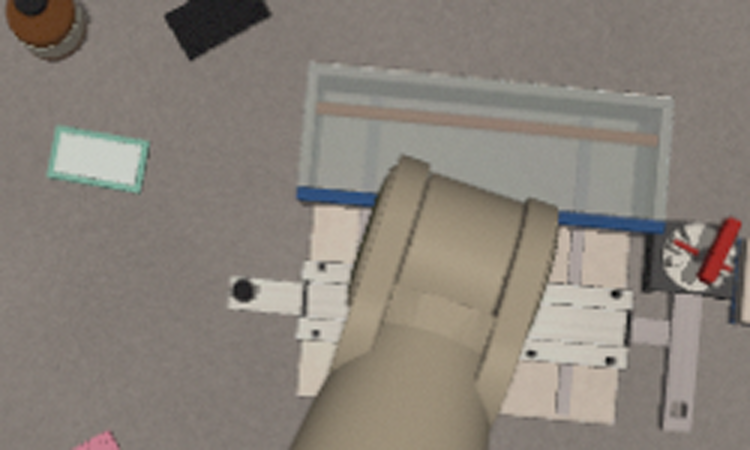

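View pics/s10.png

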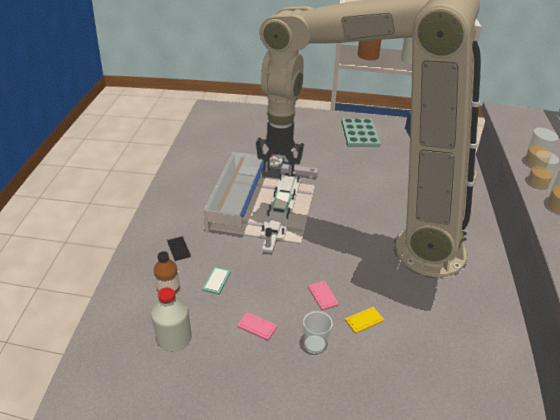

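Emit:
send_rows --pt "-40 30 -60 0 0 0" --pt "-60 60 -120 0 0 0" --pt "-60 90 -180 0 0 0" --pt "-60 115 -220 5.3 0 0" --pt "-60 115 -220 5.3 0 0" --pt "-60 115 -220 5.3 0 0" --pt "-60 115 -220 5.3 0 0" --pt "-60 115 -220 5.3 0 0" --pt "-60 115 -220 5.3 0 0" --pt "-60 115 -220 5.3 0 0"

```text
clock: 26.1
tcp_pos: [0.612, 0.1438, 0.2417]
orientation: [0.458, 0.539, 0.458, -0.539]
wrist_force: [0.3, -0.1, -0.8]
finger_gap: 0.062
```

```bash
python3 - <<'E'
from h import *
d=shot('wrist','w11');plates(d)
go(.6173,.2195,.02,-9.2)
E
```

```text
plate c [617.9 219.5] size [88.8 49.7] jaw yaw -9.260002 px [246  56] [297 149]
from [0.6121 0.1439 0.2416] yaw -9.3 row [221.6  -7.2 -75.4] [-0.1 -0.  -0. ]
```

View pics/w11.png

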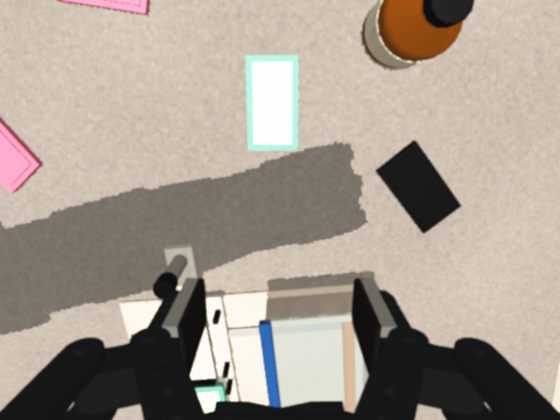

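Emit:
send_rows --pt "30 -6.7 -40 0 0 0" --pt "70 -6.7 -75.4 0 0 0" --pt "120 -6.7 -75.4 0 0 0" --pt "165 -6.7 -75.4 0 0 0" --pt "200 -6.7 -75.4 0 0 0" --pt "222 -6.7 -75.4 0 0 0" --pt "222 -6.7 -75.4 0 0 0" --pt "222 -6.7 -75.4 0 0 0" --pt "222 -6.7 -75.4 0 0 0" --pt "222 -6.7 -75.4 0 0 0"

```text
clock: 27.4
tcp_pos: [0.6185, 0.2199, 0.0206]
orientation: [0.458, 0.539, 0.458, -0.538]
wrist_force: [-0.5, 0.1, 0.3]
finger_gap: 0.0621
```

```bash
python3 - <<'E'
from h import *
d=shot('wrist','w12');plates(d)
go(.6177,.2195,.0,-9.2)
E
```

```text
plate c [617.4 220.3] size [91.2 50.4] jaw yaw -9.230003 px [220 182] [335 357]
from [0.6183 0.2199 0.0203] yaw -9.28 row [20.3 -0.6  0.5] [-0.1 -0.  -0.1]
```

View pics/w12.png

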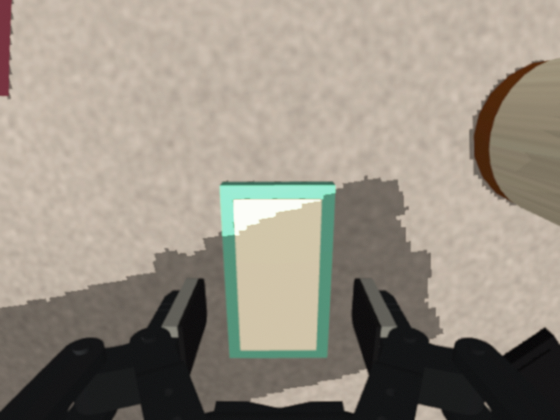

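Emit:
send_rows --pt "7 -0.6 0 0 0 0" --pt "14 -0.6 0 0 0 0" --pt "18 -0.6 0 0 0 0" --pt "20 -0.6 0 0 0 0" --pt "20 -0.6 0 0 0 0" --pt "20 -0.6 0 0 0 0" --pt "20 -0.6 0 0 0 0" --pt "20 -0.6 0 0 0 0" --pt "20 -0.6 0 0 0 0" --pt "20 -0.6 0 0 0 0"

```text
clock: 28.7
tcp_pos: [0.6171, 0.2198, -0.0007]
orientation: [-0.458, -0.539, -0.458, 0.539]
wrist_force: [0.1, -0.9, -0.3]
finger_gap: 0.0621
```

Emit:
send_rows --pt "0 0 0 0 0 0" --pt "0 0 0 0 0 0" --pt "0 0 0 0 0 0" --pt "0 0 0 0 0 0" --pt "0 0 0 0 0 0" --pt "0 0 0 0 0 0" --pt "-10 0 0 0 0 0" --pt "-40 0 0 0 0 0" --pt "-80 0 0 0 0 0" --pt "-110 0 0 0 0 0" --claw 44 --newtons 40

```text
clock: 29.95
tcp_pos: [0.6171, 0.2198, 0.1107]
orientation: [0.458, 0.539, 0.458, -0.539]
wrist_force: [0.6, 0.2, -1.8]
finger_gap: 0.048
```

Emit:
send_rows --pt "-60 0 0 0 0 0" --pt "-60 0 0 0 0 0" --pt "-60 0 0 0 0 0" --pt "-60 0 0 0 0 0" --pt "-60 0 0 0 0 0" --pt "-60 0 0 0 0 0" --pt "-60 0 0 0 0 0" --pt "-60 0 0 0 0 0" --pt "-60 0 0 0 0 0" --pt "-60 0 0 0 0 0"

```text
clock: 31.2
tcp_pos: [0.6171, 0.2198, 0.1693]
orientation: [0.458, 0.539, 0.458, -0.539]
wrist_force: [0.4, -0.5, -1.3]
finger_gap: 0.0484
```

```bash
python3 - <<'E'
from h import *
d=shot('wrist','w13')
go(.485,-.0265,.1,-3.85)
E
```

```text
from [0.6171 0.2199 0.1693] yaw -9.28 row [ 69.3 -90.6 264.4] [-5.4  0.  -0. ]
```

View pics/w13.png

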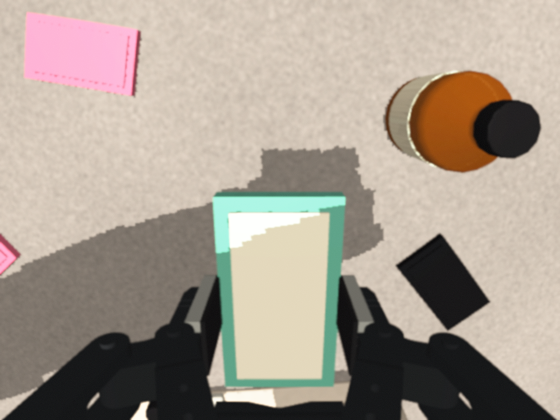

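Emit:
send_rows --pt "0 -20 50 -1 0 0" --pt "0 -40 110 -2 0 0" --pt "0 -60 170 -4 0 0" --pt "0 -80 230 -5.4 0 0" --pt "20 -91 265 -5.4 0 0" --pt "50 -91 265 -5.4 0 0" --pt "80 -91 265 -5.4 0 0" --pt "80 -91 265 -5.4 0 0" --pt "80 -91 265 -5.4 0 0" --pt "80 -91 265 -5.4 0 0"

```text
clock: 32.5
tcp_pos: [0.4858, -0.0271, 0.0907]
orientation: [0.484, 0.517, 0.482, -0.516]
wrist_force: [-0.2, 0.2, -0.8]
finger_gap: 0.0484
```

```bash
python3 - <<'E'
from h import *
d=shot('wrist','w14')
go(.4848,-.0270,.031,-3.85)
g=cv2.cvtColor(d['frame'],cv2.COLOR_BGR2GRAY)
m=np.zeros_like(g);m[120:192,210:355]=g[120:192,210:355]<60
k,l,s,c=cv2.connectedComponentsWithStats(m)
for i in range(1,k):
    if s[i,4]>25: print(s[i],c[i].round(1),onz(d,c[i],.037)[0,:2].round(4))
E
```

```text
from [ 0.4857 -0.0271  0.0906] yaw -3.85 row [59.6 -1.  -0. ] [-0.   0.  -0.1]
[248 156  61   9 470] [278.6 159.7] [0.4887 0.0217]
[216 174  14  17 203] [222.5 181.9] [0.4575 0.0117]
[326 174  15  18 209] [332.9 182.6] [0.5174 0.0072]
```

View pics/w14.png

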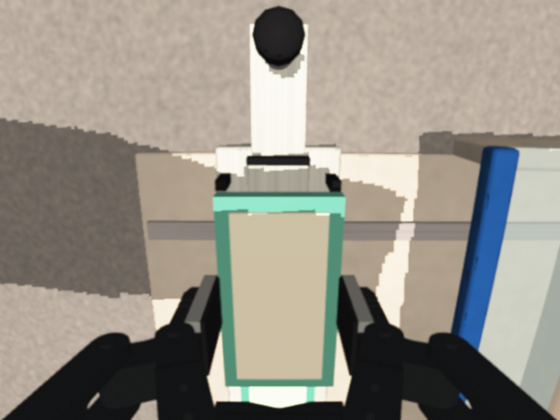

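Emit:
send_rows --pt "12 -0.7 0.4 0 0 0" --pt "26 -0.7 0.4 0 0 0" --pt "38 -0.7 0.4 0 0 0" --pt "46 -0.7 0.4 0 0 0" --pt "51 -0.7 0.4 0 0 0" --pt "55 -0.7 0.4 0 0 0" --pt "58 -0.7 0.4 0 0 0" --pt "59.5 -0.7 0.4 0 0 0" --pt "59.5 -0.7 0.4 0 0 0" --pt "59.5 -0.7 0.4 0 0 0"

```text
clock: 33.8
tcp_pos: [0.484, -0.0274, 0.03]
orientation: [0.483, 0.517, 0.483, -0.517]
wrist_force: [0.0, 0.3, -1.1]
finger_gap: 0.0485
```

Emit:
send_rows --pt "1 0 0 0 0 0" --pt "1 0 0 0 0 0" --pt "1 0 0 0 0 0" --pt "1 0 0 0 0 0" --pt "1 0 0 0 0 0" --pt "-10 0 0 0 0 0" --pt "-50 0 0 0 0 0" --pt "-100 0 40 0 0 0" --pt "-150 0 90 0 0 0" --pt "-200 0 140 0 0 0" --claw 62

```text
clock: 35.05
tcp_pos: [0.475, -0.1554, 0.2197]
orientation: [0.484, 0.517, 0.482, -0.516]
wrist_force: [1.6, 0.2, 0.0]
finger_gap: 0.0618
```

Emit:
send_rows --pt "0 0 60 0 0 0" --pt "0 0 60 0 0 0" --pt "0 0 60 0 0 0" --pt "0 0 60 0 0 0" --pt "0 0 60 0 0 0" --pt "0 0 60 0 0 0" --pt "0 0 60 0 0 0" --pt "0 0 60 0 0 0" --pt "0 0 60 0 0 0" --pt "0 0 60 0 0 0"

```text
clock: 36.3
tcp_pos: [0.4711, -0.2143, 0.2171]
orientation: [-0.483, -0.517, -0.483, 0.517]
wrist_force: [0.3, -1.1, 0.1]
finger_gap: 0.0621
```

```bash
python3 - <<'E'
from h import *
d=shot('wrist','w15');shot('top','t15');shot('side','s15');print(Rt()[1])
E
```

```text
[ 0.47113508 -0.21430253  0.21710087]
```

View pics/w15.png

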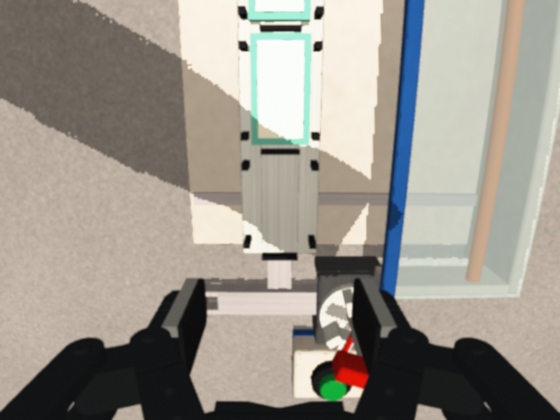

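View pics/t15.png

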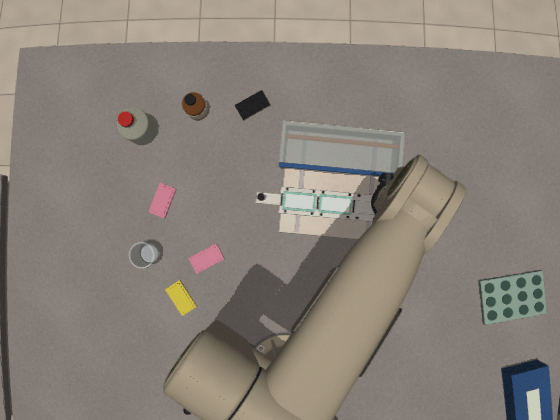

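```bash
python3 - <<'E'
from h import *
go(.49,-.06,.24,-3.85)
E
```

```text
from [ 0.4711 -0.2143  0.2171] yaw -3.88 row [ -22.9    8.4 -155.2] [-0.  0. -0.]
```

Emit:
send_rows --pt "-10 4 -50 0 0 0" --pt "-20 8 -100 0 0 0" --pt "-20 8 -155 0 0 0" --pt "-20 8 -155 0 0 0" --pt "-20 8 -155 0 0 0" --pt "-20 8 -155 0 0 0" --pt "-20 8 -155 0 0 0" --pt "-20 8 -155 0 0 0" --pt "-20 8 -155 0 0 0" --pt "-20 8 -155 0 0 0" --claw 50

```text
clock: 37.7
tcp_pos: [0.4896, -0.0603, 0.2371]
orientation: [-0.483, -0.517, -0.483, 0.517]
wrist_force: [0.6, -1.2, -0.2]
finger_gap: 0.0502
```

```bash
python3 - <<'E'
from h import *
d=shot('wrist','w16');print(Rt()[1])
E
```

```text
[ 0.48957117 -0.060215    0.23707885]
```

View pics/w16.png

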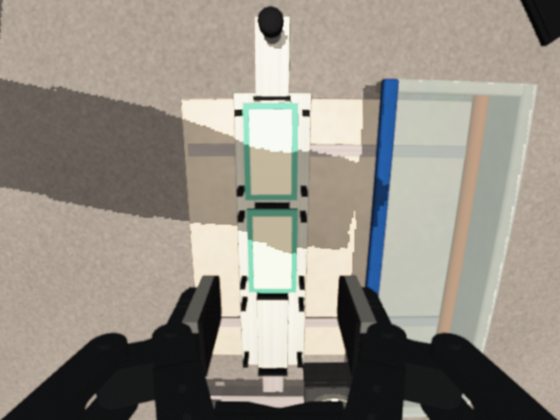

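Both plates lie squarely between their posts and ridges. I now measure the knob at pixel (271,21) to push the carriage home.

```bash
python3 - <<'E'
from h import *
d=load('w16');P=onz(d,[271,21.5],.088)[0];print(P)
go(P[0],P[1]+.0,.059,-3.85)
print(onz(d,[[271,152],[273,250.5]],.038))
E
```

```text
[0.49297274 0.07446286 0.088     ]
from [ 0.4896 -0.0602  0.2371] yaw -3.89 row [ 178.1   -5.7 -134.6] [-0.  0.  0.]
[[ 0.48445288 -0.02683216  0.038     ]
 [ 0.47903424 -0.12503675  0.038     ]]
```

Emit:
send_rows --pt "0 -3 -50 0 0 0" --pt "0 -6 -100 0 0 0" --pt "10 -6 -136 0 0 0" --pt "60 -6 -136 0 0 0" --pt "110 -6 -136 0 0 0" --pt "150 -6 -136 0 0 0" --pt "170 -6 -136 0 0 0" --pt "178 -6 -136 0 0 0" --pt "178 -6 -136 0 0 0" --pt "178 -6 -136 0 0 0"

```text
clock: 39.0
tcp_pos: [0.4938, 0.0759, 0.0602]
orientation: [0.483, 0.517, 0.482, -0.516]
wrist_force: [-0.3, -1.0, 0.2]
finger_gap: 0.05
```

Emit:
send_rows --pt "0 0 0 0 0 0" --pt "0 0 0 0 0 0" --pt "0 0 0 0 0 0" --pt "0 0 0 0 0 0" --pt "0 0 0 0 0 0" --pt "0 0 0 0 0 0" --pt "0 4 0 0 0 0" --pt "0 8 0 0 0 0" --pt "0 14 0 0 0 0" --pt "0 20 0 0 0 0" --claw 12 --newtons 40

```text
clock: 40.25
tcp_pos: [0.5131, 0.0745, 0.0599]
orientation: [0.483, 0.517, 0.483, -0.516]
wrist_force: [-1.6, -0.1, 6.9]
finger_gap: 0.0188
```

Emit:
send_rows --pt "0 14 0 0 0 0" --pt "0 30 0 0 0 0" --pt "0 46 0 0 0 0" --pt "0 62 0 0 0 0" --pt "0 78 0 0 0 0" --pt "0 94 0 0 0 0" --pt "0 106 0 0 0 0" --pt "0 114 0 0 0 0" --pt "0 119 0 0 0 0" --pt "0 122 0 0 0 0"

```text
clock: 41.5
tcp_pos: [0.6323, 0.066, 0.0599]
orientation: [-0.482, -0.515, -0.484, 0.518]
wrist_force: [-12.7, -1.2, 14.9]
finger_gap: 0.0185
```

Emit:
send_rows --pt "0 0.5 0 0 0 0" --pt "0 1 0 0 0 0" --pt "0 1 0 0 0 0" --pt "0 1 0 0 0 0" --pt "0 1 0 0 0 0" --pt "0 1 0 0 0 0" --pt "0 1 0 0 0 0" --pt "0 1 0 0 0 0" --pt "0 1 0 0 0 0" --pt "0 1 0 0 0 0"

```text
clock: 42.75
tcp_pos: [0.6322, 0.066, 0.0599]
orientation: [-0.482, -0.515, -0.484, 0.518]
wrist_force: [-10.6, -1.5, 12.7]
finger_gap: 0.0185
```

Emit:
send_rows --pt "0 0 0 0 0 0" --pt "0 0 0 0 0 0" --pt "0 0 0 0 0 0" --pt "0 0 0 0 0 0" --pt "-30 0 0 0 0 0" --pt "-80 0 0 0 0 0" --pt "-130 0 0 0 0 0" --pt "-170 0 0 0 0 0" --pt "-170 0 0 0 0 0" --pt "-170 0 0 0 0 0" --claw 50

```text
clock: 44.0
tcp_pos: [0.6353, 0.0663, 0.2285]
orientation: [-0.483, -0.516, -0.483, 0.517]
wrist_force: [-0.1, 0.6, -1.0]
finger_gap: 0.0501
```

```bash
python3 - <<'E'
from h import *
d=shot('wrist','w17');shot('top','t17');go(.5335,-.335,.23,65.3)
E
```

```text
from [0.6346 0.0663 0.2273] yaw -3.88 row [ -2.4 -73.8 407.2] [-69.2  -0.1   0.2]
```

View pics/t17.png

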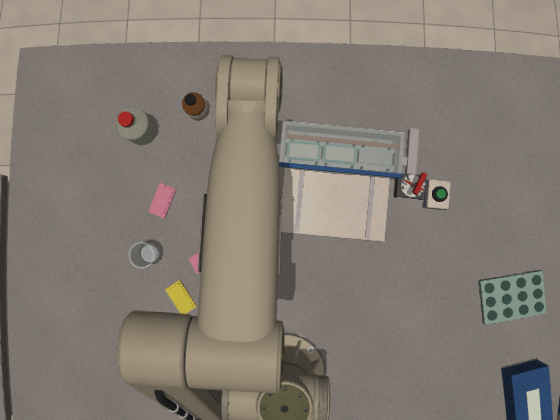

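Carriage is home with both plates under the roof. On to the pin.

Emit:
send_rows --pt "-2 -74 407 -69.2 0 0" --pt "-2 -74 407 -69.2 0 0" --pt "-2 -74 407 -69.2 0 0" --pt "-2 -74 407 -69.2 0 0" --pt "-2 -74 407 -69.2 0 0" --pt "-2 -74 407 -69.2 0 0" --pt "-2 -74 407 -69.2 0 0" --pt "-2 -74 407 -69.2 0 0" --pt "-2 -74 407 -69.2 0 0" --pt "-2 -74 407 -69.2 0 0"

```text
clock: 45.35
tcp_pos: [0.5343, -0.3333, 0.2306]
orientation: [0.691, 0.151, 0.691, -0.15]
wrist_force: [-0.5, -1.0, 1.2]
finger_gap: 0.05
```

```bash
python3 - <<'E'
from h import *
d=shot('wrist','w18');go(.5335,-.335,.116,65.3)
hsv=cv2.cvtColor(d['frame'],cv2.COLOR_BGR2HSV)
m=(((hsv[...,0]<6)|(hsv[...,0]>174))&(hsv[...,1]>150)).astype(np.uint8)
m=cv2.dilate(cv2.erode(m,np.ones((11,11))),np.ones((11,11)))
ys,xs=np.nonzero(m);r=cv2.minAreaRect(np.c_[xs,ys].astype(np.float32));print(r)
b=cv2.boxPoints(r);P=onz(d,b,.145);print(P,P.mean(0))
E
```

```text
from [ 0.5345 -0.3332  0.2308] yaw 65.42 row [ 1.148e+02 -2.100e+00 -1.000e-01] [ 0.1 -0.  -0. ]
((271.0, 222.5), (89.0, 20.0), 90.0)
[[ 0.50024295 -0.32982593  0.145     ]
 [ 0.50550463 -0.31839095  0.145     ]
 [ 0.56149889 -0.34398817  0.145     ]
 [ 0.55580837 -0.35637368  0.145     ]] [ 0.53076371 -0.33714468  0.145     ]
```

View pics/w18.png

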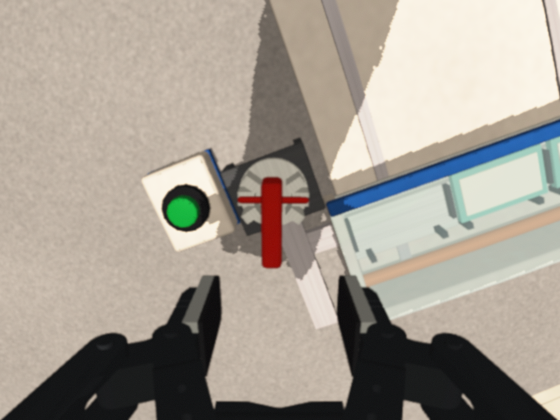

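Emit:
send_rows --pt "30 -3.6 -1 0 0 0" --pt "70 -3.6 -1 0 0 0" --pt "100 -3.6 -1 0 0 0" --pt "115 -3.6 -1 0 0 0" --pt "115 -3.6 -1 0 0 0" --pt "115 -3.6 -1 0 0 0" --pt "115 -3.6 -1 0 0 0" --pt "115 -3.6 -1 0 0 0" --pt "115 -3.6 -1 0 0 0" --pt "115 -3.6 -1 0 0 0"

```text
clock: 46.65
tcp_pos: [0.5317, -0.3377, 0.1162]
orientation: [0.691, 0.151, 0.691, -0.151]
wrist_force: [-0.3, 0.0, 0.2]
finger_gap: 0.0502
```

Emit:
send_rows --pt "0 0 0 0 0 0" --pt "0 0 0 0 0 0" --pt "0 0 0 0 0 0" --pt "0 0 0 0 0 0" --pt "0 0 0 0 0 0" --pt "0 0 0 0 0 0" --pt "-4 0 0 0 0 0" --pt "-8 0 0 0 0 0" --pt "-12 0 0 0 0 0" --pt "-12.5 0 0 0 0 0" --claw 5 --newtons 60

```text
clock: 47.9
tcp_pos: [0.5316, -0.3375, 0.1283]
orientation: [0.691, 0.151, 0.691, -0.151]
wrist_force: [2.9, -2.0, -10.7]
finger_gap: 0.0129
```

Emit:
send_rows --pt "0 0 0 8 0 0" --pt "0 0 0 17 0 0" --pt "0 0 0 26 0 0" --pt "0 0 0 35 0 0" --pt "0 0 0 44 0 0" --pt "0 0 0 53 0 0" --pt "0 0 0 62 0 0" --pt "0 0 0 69.2 0 0" --pt "0 0 0 69.2 0 0" --pt "0 0 0 69.2 0 0"

```text
clock: 49.15
tcp_pos: [0.5328, -0.3367, 0.1284]
orientation: [0.483, 0.517, 0.483, -0.516]
wrist_force: [5.7, 1.3, -11.5]
finger_gap: 0.0131
```

Emit:
send_rows --pt "5 0 0 0 0 0" --pt "10 0 0 0 0 0" --pt "15 0 0 0 0 0" --pt "20 0 0 0 0 0" --pt "25 0 0 0 0 0" --pt "29 0 0 0 0 0" --pt "29 0 0 0 0 0" --pt "29 0 0 0 0 0" --pt "29 0 0 0 0 0" --pt "29 0 0 0 0 0"

```text
clock: 50.4
tcp_pos: [0.5328, -0.3368, 0.1003]
orientation: [0.483, 0.517, 0.483, -0.516]
wrist_force: [5.3, 2.0, -6.6]
finger_gap: 0.0128
```

Emit:
send_rows --pt "1 0 0 0 0 0" --pt "2 0 0 0 0 0" --pt "3 0 0 0 0 0" --pt "3 0 0 0 0 0" --pt "3 0 0 0 0 0" --pt "3 0 0 0 0 0" --pt "3 0 0 0 0 0" --pt "3 0 0 0 0 0" --pt "3 0 0 0 0 0" --pt "3 0 0 0 0 0"

```text
clock: 51.65
tcp_pos: [0.5329, -0.3369, 0.098]
orientation: [0.484, 0.517, 0.482, -0.516]
wrist_force: [4.4, 3.8, -1.1]
finger_gap: 0.0129
```

Emit:
send_rows --pt "0 0 0 0 0 0" --pt "0 0 0 0 0 0" --pt "0 0 0 0 0 0" --pt "0 0 0 0 0 0" --pt "-30 0 0 0 0 0" --pt "-80 0 0 0 0 0" --pt "-130 0 0 0 0 0" --pt "-134 0 0 0 0 0" --pt "-134 0 0 0 0 0" --pt "-134 0 0 0 0 0" --claw 50

```text
clock: 52.9
tcp_pos: [0.531, -0.3371, 0.2287]
orientation: [-0.482, -0.516, -0.484, 0.517]
wrist_force: [-0.1, 0.6, -1.0]
finger_gap: 0.05
```

```bash
python3 - <<'E'
from h import *
d=shot('wrist','w19');e=shot('side','s19');go(.5122,-.4132,.12,-3.8)
hsv=cv2.cvtColor(d['frame'],cv2.COLOR_BGR2HSV)
m=(((hsv[...,0]<6)|(hsv[...,0]>174))&(hsv[...,1]>150)).astype(np.uint8)
m=cv2.dilate(cv2.erode(m,np.ones((11,11))),np.ones((11,11)))
ys,xs=np.nonzero(m);print(xs.min(),xs.max(),ys.min(),ys.max())
g=(hsv[...,0]>45)&(hsv[...,0]<80)&(hsv[...,1]>170);ys,xs=np.nonzero(g);print(len(xs),onz(d,[(xs.min()+xs.max())/2,(ys.min()+ys.max())/2],.067))
cv2.imwrite('pics/s19c.png',cv2.resize(e['frame'][110:250,190:330],None,fx=4,fy=4,interpolation=cv2.INTER_CUBIC))
E
```

```text
from [ 0.531  -0.3371  0.2288] yaw -3.88 row [108.7 -13.4  77.4] [-0.1 -0.1  0.1]
274 291 174 257
718 [[ 0.51271592 -0.41406448  0.067     ]]
```

View pics/w19.png

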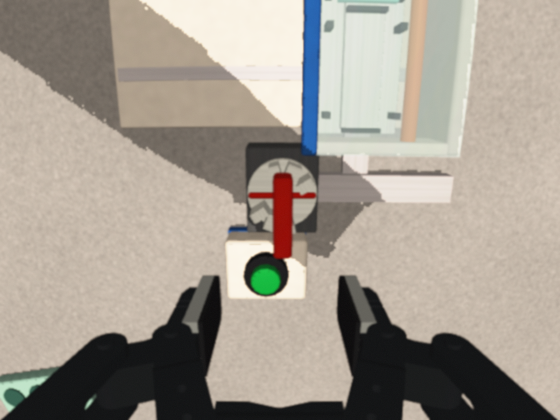

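View pics/s19c.png

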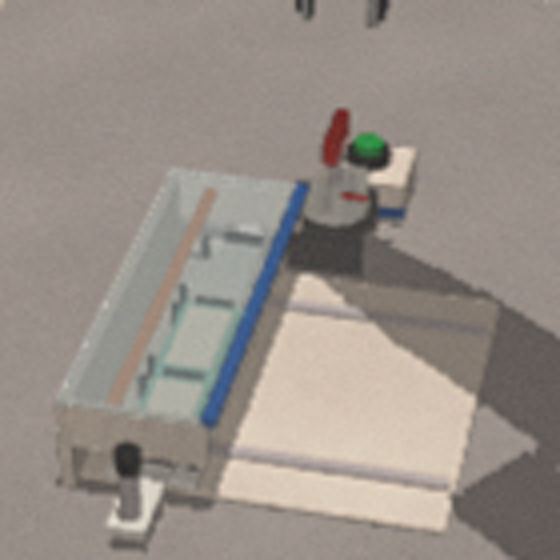

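```bash
python3 - <<'E'
from h import *
for n in['s0' if 0 else 'side0','s2','s19']:
    f=load(n)['frame'][110:190,250:310];h=cv2.cvtColor(f,cv2.COLOR_BGR2HSV)
    m=(((h[...,0]<6)|(h[...,0]>174))&(h[...,1]>130)).astype(np.uint8);k,l,s,c=cv2.connectedComponentsWithStats(m)
    print(n,[(s[i].tolist(),c[i].round(1)) for i in range(1,k) if s[i,4]>8])
go(.5122,-.418,.09,-3.8)
E
```

```text
side0 [([21, 27, 6, 14, 50], array([23.4, 33.6]))]
s2 [([17, 25, 15, 10, 92], array([23.8, 29.2]))]
s19 [([21, 28, 6, 13, 44], array([23.3, 33.9]))]
from [ 0.531  -0.3371  0.2288] yaw -3.88 row [138.7 -13.   82.2] [-0.1 -0.1  0.1]
```

Pin is back at its original height. Now the button with shut fingers.

Emit:
send_rows --pt "0 -7 40 0 0 0" --pt "0 -13 82 0 0 0" --pt "0 -13 82 0 0 0" --pt "20 -13 82 0 0 0" --pt "60 -13 82 0 0 0" --pt "100 -13 82 0 0 0" --pt "130 -13 82 0 0 0" --pt "139 -13 82 0 0 0" --pt "139 -13 82 0 0 0" --pt "139 -13 82 0 0 0" --claw 0

```text
clock: 54.25
tcp_pos: [0.5141, -0.4191, 0.0933]
orientation: [0.484, 0.517, 0.482, -0.517]
wrist_force: [-0.4, 0.1, 0.1]
finger_gap: 0.0
```

Emit:
send_rows --pt "10 0 0 0 0 0" --pt "18 0 0 0 0 0" --pt "22 0 0 0 0 0" --pt "24 0 0 0 0 0" --pt "26 0 0 0 0 0" --pt "27 0 0 0 0 0" --pt "28 0 0 0 0 0" --pt "28.5 0 0 0 0 0" --pt "28.5 0 0 0 0 0" --pt "28.5 0 0 0 0 0"

```text
clock: 55.5
tcp_pos: [0.5132, -0.4186, 0.0633]
orientation: [-0.483, -0.517, -0.483, 0.517]
wrist_force: [-1.1, 1.8, 2.8]
finger_gap: 0.0001
```

Emit:
send_rows --pt "1 0 0 0 0 0" --pt "2 0 0 0 0 0" --pt "3 0 0 0 0 0" --pt "4 0 0 0 0 0" --pt "5 0 0 0 0 0" --pt "5 0 0 0 0 0" --pt "5 0 0 0 0 0" --pt "5 0 0 0 0 0" --pt "5 0 0 0 0 0" --pt "5 0 0 0 0 0"

```text
clock: 56.75
tcp_pos: [0.5134, -0.4187, 0.0608]
orientation: [-0.484, -0.517, -0.482, 0.517]
wrist_force: [-5.3, 5.5, 17.5]
finger_gap: 0.0002
```

Bottomed out (17 N, over the 5 N of full travel). Retreat and check.

Emit:
send_rows --pt "-40 0 0 0 0 0" --pt "-90 0 0 0 0 0" --pt "-140 0 0 0 0 0" --pt "-180 0 30 0 0 0" --pt "-180 0 50 0 0 0" --pt "-180 0 50 0 0 0" --pt "-180 0 50 0 0 0" --pt "-180 0 50 0 0 0" --pt "-180 0 50 0 0 0" --pt "-180 0 50 0 0 0"

```text
clock: 58.0
tcp_pos: [0.51, -0.468, 0.2381]
orientation: [0.483, 0.516, 0.483, -0.516]
wrist_force: [-0.6, 0.4, 0.9]
finger_gap: -0.0
```

```bash
python3 - <<'E'
from h import *
d=shot('wrist','w20');e=shot('side','s20');t=shot('top','t20');print(get_state()['tcp_pos'],get_state()['wrist_force'])
cv2.imwrite('pics/s20c.png',cv2.resize(e['frame'][110:250,190:330],None,fx=4,fy=4,interpolation=cv2.INTER_CUBIC))
for n in['side0','s20']:
    f=load(n)['frame'];h=cv2.cvtColor(f,cv2.COLOR_BGR2HSV)
    m=(((h[...,0]<6)|(h[...,0]>174))&(h[...,1]>130)).astype(np.uint8)[110:190,250:310];ys,xs=np.nonzero(m);print(n,len(xs),xs.mean(),ys.mean())
    m=((h[...,0]>45)&(h[...,0]<80)&(h[...,1]>120))[110:190,250:310];ys,xs=np.nonzero(m);print(' green',len(xs),xs.mean(),ys.mean())
cv2.imwrite('pics/t20c.png',cv2.resize(t['frame'][90:260,180:460],None,fx=2.8,fy=2.8,interpolation=cv2.INTER_CUBIC))
E
```

```text
[ 0.50987904 -0.46831185  0.23818135] [ 0.30570859 -0.27575263 -0.77248549]
side0 56 23.839285714285715 35.25
 green 24 31.666666666666668 35.625
s20 58 23.82758620689655 35.1551724137931
 green 13 31.692307692307693 35.38461538461539
```

View pics/t20c.png

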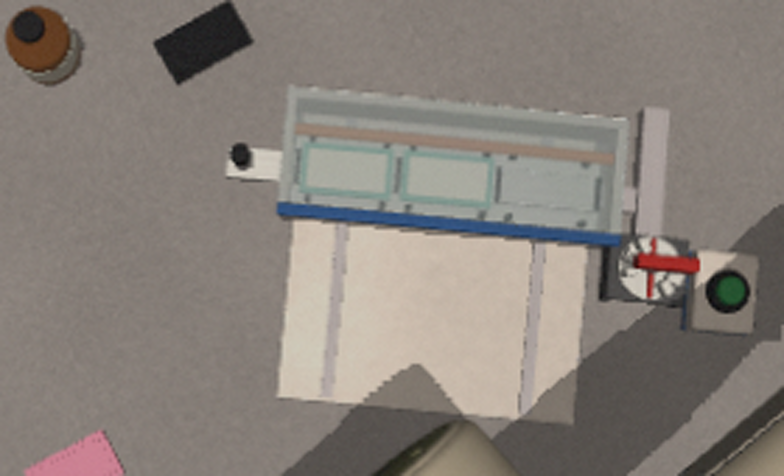

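View pics/s20c.png

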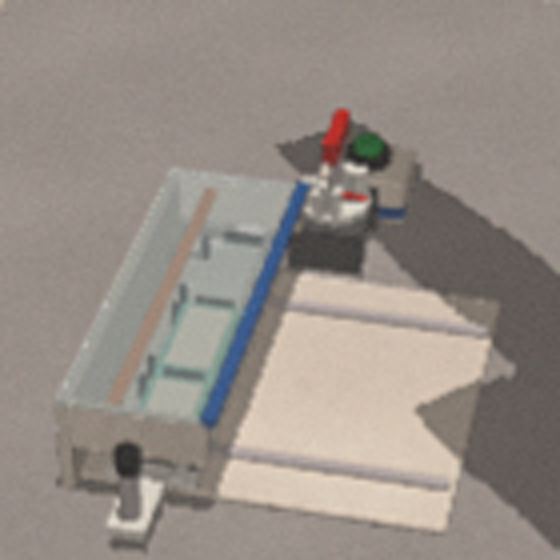

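Everything is as wanted: both plates sit in nests 1 and 2 under the roof, the pin is down along the dryer's y, and the button is up again.

```bash
python3 -c "
from workcell import job
print(job.hand_in())"
```

```text
the job is handed in; nothing more can be done
None
```

I finished the task and handed the job in at about 58 s; the hand-in gave no verdict. Only two plates were present, and no third plate showed in any view.

**What I did:**
- Parked the pin in its rest notch and slid the carriage fully out, about 139 mm by the camera.
- Gripped both plates by their long edges and laid them in the left and middle nests.
- Slid the carriage home to its stop.
- Turned the pin back and let it drop.
- Pressed the button until it bottomed out, at 17.5 N against the 5 N of full travel.

**Last checks from the pictures:**
- **Plates:** both lie squarely between their posts and ridges under the roof, coat up.
- **Carriage:** the knob is back where it started.
- **Pin:** the bar sits at the same place in the side view as at the start, so it is fully down.
- **Button:** it is up again, within the limits of the side view.
- **Bystanders:** I kept clear of the bottle, jug and beaker. The bottle stands as before in the last top view; I did not measure the jug and beaker again at the end.
- **Robot:** it is clear of everything.

No check failed or disagreed. The top and wrist views differed by 1 to 4 mm on the nest and knob positions, and I used the close wrist views.

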